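Make up a yo-yo counterweight kit tray for the bearing press

TASK

Make up the kit tray: with the scoop, move all the ball counterweights from the grey tote into the tray's clear bay (the tote's corners make a good backstop for filling the scoop), never touching a ball with the fingers. Lay every yo-yo half that stands in the rack flat in a nest of the tray with its bearing-seat side up, ready for the press. Put the scoop back flat on the steel plate, and leave the other things on the bench alone.

Things in the scene. Friction and masses are not known exactly. Their poses are not given: they have to be found in the camera images.
- scoop: sheet-aluminium hand scoop, wooden handle. Bowl 100 mm long (x), 94 mm wide (y), floor 2.5 mm thick; 3 mm side walls, 34 mm high at the back, stepping down to 16 mm and ending 32 mm short of the lip; back wall 42 mm high, front open. Origin: centre of the back edge of its underside; x points to the lip, y left, z up. About 0.22 kg. Starts flat on the steel plate
- scoop_grip (a point): middle of the scoop's handle, a level wooden bar 110 mm long (along x), 20 mm wide (y), 26 mm high (z), carried behind the bowl by a neck; this point is at (-45, 0, 98) mm in the scoop's frame, so the bar reaches from 85 to 111 mm above the scoop's underside
- scoop_lip (a point): middle of the scoop's front edge on its underside, at (100, 0, 0) mm in the scoop's frame
- plate: brushed steel flat plate, 240 mm (x) by 140 mm (y) by 8 mm thick, fixed, the scoop's place; origin at the centre of its underside, on the bench
- tote: grey open rectangular parts tote, fixed, 258 mm (x) by 168 mm (y) by 55 mm high outside, walls and floor 4 mm thick, so 250 by 160 mm inside; origin at the centre of its underside, x roughly away from the robot
- tote_in (a point): centre of the tote's inner floor, 4 mm above the bench
- tray: kit tray, fixed, grey base plate 236 mm (x) by 224 mm (y) by 3 mm; on its +x part a clear open bay for the counterweights, on its -x part two round pale nests; origin at the centre of its underside, x roughly away from the robot
- tray_bay (a point): centre of the bay's floor, 3 mm above the bench, at (50, 0) mm in the tray's frame. The bay is 124 mm (x) by 208 mm (y) inside, its clear walls 4 mm thick and standing 40 mm above its floor
- tray_nest1 (a point): seat of nest 1: centre of the top of a 48 mm round pedestal, 19 mm above the bench, at (-66, 55) mm in the tray's frame. Arc walls on its +x and -x sides (inner faces 33.5 mm from the centre, 9 mm above the seat) locate a yo-yo half; its +y and -y sides are open down to the base plate, gaps about 45 mm wide, for the fingers
- tray_nest2 (a point): seat of nest 2: centre of the top of a 48 mm round pedestal, 19 mm above the bench, at (-66, -55) mm in the tray's frame. Arc walls on its +x and -x sides (inner faces 33.5 mm from the centre, 9 mm above the seat) locate a yo-yo half; its +y and -y sides are open down to the base plate, gaps about 45 mm wide, for the fingers
- rack: low wooden rack, fixed, 200 mm (x) by 56 mm (y), base 6 mm thick; two 14 mm wide slots with 9 mm high, 44 mm long walls at x = +65 and -65 mm hold yo-yo halves standing on edge, their axes along the rack's y; origin at the centre of its underside
- half1: yellow plastic yo-yo half: 62 mm rim band 12 mm thick, stepping in to a 30 mm boss with steel bearing and axle, 24 mm thick in all; about 35 g. Origin: centre of the plain outer face; z points out of the bearing-seat side, which faces the rack's +y side; stands in the slot at x = +65 mm at the start. May be absent
- half2: yellow plastic yo-yo half: 62 mm rim band 12 mm thick, stepping in to a 30 mm boss with steel bearing and axle, 24 mm thick in all; about 35 g. Origin: centre of the plain outer face; z points out of the bearing-seat side, which faces the rack's -y side; stands in the slot at x = -65 mm at the start. May be absent
- ball1: white acetal ball counterweight, 28 mm across, about 16 g, slick (sliding friction about 0.2); rolls; origin at its centre. Lies in the tote at the start. May be absent
- ball2: white acetal ball counterweight, 28 mm across, about 16 g, slick (sliding friction about 0.2); rolls; origin at its centre. Lies in the tote at the start. May be absent
- ball3: white acetal ball counterweight, 28 mm across, about 16 g, slick (sliding friction about 0.2); rolls; origin at its centre. Lies in the tote at the start. May be absent
- ball4: white acetal ball counterweight, 28 mm across, about 16 g, slick (sliding friction about 0.2); rolls; origin at its centre. Lies in the tote at the start. May be absent
- ball5: white acetal ball counterweight, 28 mm across, about 16 g, slick (sliding friction about 0.2); rolls; origin at its centre. Lies in the tote at the start. May be absent
- ball6: white acetal ball counterweight, 28 mm across, about 16 g, slick (sliding friction about 0.2); rolls; origin at its centre. Lies in the tote at the start. May be absent
- yoyo: bystander: complete yellow yo-yo lying flat, 56 mm across, 42 mm high; origin at the centre of its underside
- spacer: bystander: stainless spacer tube 40 mm across, 30 mm high; origin at the centre of its underside
- oil: bystander: small white oil bottle 30 mm across, 75 mm high; origin at the centre of its underside
- jar: bystander: glass jar with steel cap, 64 mm across, 70 mm high; origin at the centre of its underside
- driver: bystander: screwdriver lying flat, 180 mm long; origin at the middle of its underside
Mind the look-alikes: they are no part of the job. What is shaped like the half2 but pink is not meant.

How it is judged:
By the outcome, as a careful person would: the job done as asked, in the order asked, and still so for the second after the job is handed in, with the robot touching nothing.
Of ball1, ball2, ball3, ball4, ball5, ball6 only 3 to 6 are there at a start; the rules pass over those that are not, and their reading is None.
Of half1, half2 only 1 to 2 are there at a start; the rules pass over those that are not, and their reading is None.
At some moment in a run one of scoop may be knocked a few centimetres aside while the robot is not near it.
It also fails if it takes over 210 s, if anything falls off the work surface, if the arm or the gripper's body presses on something with over 40 N, if the wrist force passes 120 N, or if a joint passes its speed limit or range.

ROBOT

A 7-joint arm with a two-finger parallel gripper is mounted at the origin on the work surface. World frame = base frame: x ahead of the robot, y to its left, z up, the work surface at z = 0. Lengths are in m, angles in rad, forces in N, time in s.
With the tool pointing down it reaches from about 0.4 to 0.85 m from the base axis. Payload 4.5 kg.
Tool frame: the origin (TCP) lies at the very end of the fingers, on their centre line; the grasp point (between the pads) lies 19 mm behind it (r.grip_point_offset is the distance from the TCP to the grasp point, in m); y points along the fingers, x is the direction in which the jaws open and shut, and the axes are right-handed (so a half turn about y gives the same grasp; the last joint's range is limited). The gripper opens to 88 mm and grips with 3 to 60 N. Pads are 18 mm wide; open, the fingers measure 123 mm over their backs; the gripper's body (75 mm by 187 mm) begins 45 mm behind the grasp point.
Start: joints at [1.271, 0.689, -0.195, 1.565, 0.157, 0.902, -0.215], TCP at [0.205, -0.591, 0.239] pointing down, gripper open.
Joint ranges: [-3.01, 3.01], [-0.46, 2.08], [-1.47, 1.51], [0.13, 2.56], [-1, 4.14], [0.04, 2.09], [-2.66, 2.66]. Speed limits (rad/s): [2.57, 2.57, 3.14, 3.14, 3.14, 3.14, 3.14].

INTERFACE

Orientations are given as a unit quaternion [x, y, z, w].
In Python, from plant import get_state, snapshot, camera_params, job, r gives the robot as it stands.
- The arm moves only by the tool carry_out, never from a script. Its arguments are lists of equal length, an entry for each row: "offset": the shift along the world's x, y, z in m, a list of three; "twist": the turn about the world's z in degrees. In form: {"offset": [[tx, ty, tz], ...], "twist": [twist, ...]}. A call has 1 to 8 rows; each row shifts and turns the commanded pose from where the row before left it; what a row does not reach is not made up. A row lasts 1/8 s, in which the tool goes at most 62.5 mm and 10.7 degrees, less where a joint would pass 70% of its speed; a pose out of reach is approached as far as the arm can. A call with a gripper value outside its range is refused whole. "grip" is the finger opening in m, from 0 to 0.0881, set as the call begins (left out, the last holds). The fingers move at their own pace and stop on an object; "newtons" is the grip in N (left out, the last holds). Time passes only in rows, so rows that do not move let the fingers close. It gives the time, the measured TCP pose, the force and the opening at its end, in the units of the state.
- get_state(): the state, without advancing time (a new reading comes with each control period).
- snapshot(name): name is "scene" or "side" or "wrist"; returns the picture (480x640x3 uint8, red, green, blue); there is no depth.
- camera_params(name): a dict with "camera_matrix" (3x3 intrinsics, pixels), "dist_coeffs" ([k1, k2, p1, p2, k3] as OpenCV has them; the pictures are not rectified), "eye" and "orientation" of the camera in the world. Camera axes: x right, y up, looking along -z (the intrinsics and any distortion apply to the point x, -y, -z); pixel columns grow to the right and rows downward; lengths in m; the calibration is good to about 2 mm. A picture is of the moment at which its call begins: read the wrist's pose just before it. camera_params takes no time and is no camera call; for the wrist camera it gives the pose at the moment of the call.
- job.finish_job(): hands the job in, once; it reports no verdict.
The state is a dict: "clock": time; "q": joint angles; "qd": joint speeds; "joint_torque": joint torques, N m; "tool_pos": TCP position; "eef_rot": TCP orientation; "contact_force": force on the tool from outside, world axes, zero at the start; "moment": the same for the moment, N m; "opening": opening from 0.0 (shut) to 1.0 (fully open).
Only numpy, scipy, OpenCV 4.12 (cv2) and the standard library are available. Lean on these libraries where they do the work, as an engineer would, in place of code of your own. Each camera call takes 0.05 s, during which the arm holds its last target. There are 200 camera calls.

## Working session

There is one attempt and no reset: what is moved stays moved. The work goes in short steps, Python scripts to look and compute and a tool call to move; the robot and the scene stay as the last step left them, time stands still between calls to the robot, and variables do not carry over. Pictures are saved under pics/ and viewed, about 12 in all and at most 16, crops included, and the job is handed in when it is done.

Besides the shell and the picture viewer there is one more tool, called after "Emit:" in YAML: its name, and indented under it one key for each argument. carry_out: Moves the arm, as the interface text tells. Its arguments: {"type":"object","properties":{"offset":{"type":"array"},"twist":{"type":"array"},"grip":{"type":"number"},"newtons":{"type":"number"}},"required":["offset","twist"]}

```bash
ls; mkdir -p pics
python3 - <<'E'
from plant import get_state, snapshot, camera_params, job, r
import cv2,numpy as np
print(get_state())
for n in ("scene","side"):
    im=snapshot(n); cv2.imwrite(f"pics/{n}0.png",cv2.cvtColor(im,cv2.COLOR_RGB2BGR)); print(n,camera_params(n))
print(camera_params("wrist"))
E
```

```text
pics
{'clock': 0.0, 'q': array([ 1.27078826,  0.6899766 , -0.19450248,  1.56633267,  0.15733143,
        0.90249109, -0.21508126]), 'qd': array([-0.00159376,  0.0001074 , -0.00038105,  0.00015801,  0.00086799,
       -0.00025043, -0.00048863]), 'joint_torque': array([ 1.66017999e-04, -5.27568305e+01, -1.26660537e+00, -1.53429508e+01,
       -5.25419740e-02,  6.42418177e-03,  1.45852537e-04]), 'tool_pos': array([ 0.20451291, -0.58993268,  0.23791738]), 'eef_rot': array([-0.57581636,  0.41050796, -0.40940059,  0.57646327]), 'contact_force': array([-0.6880334 , -0.16054278,  0.34415899]), 'moment': array([ 0.00451576, -0.01480451,  0.01456776]), 'opening': 0.99842201043844}
scene {'camera_matrix': array([[485.95570147,   0.        , 319.36041556],
       [  0.        , 485.95570147, 243.26429192],
       [  0.        ,   0.        ,   1.        ]]), 'dist_coeffs': array([-0.02536661,  0.        ,  0.        ,  0.        ,  0.        ]), 'eye': array([ 1.0456106 , -0.66109557,  0.91578259]), 'orientation': array([0.34166464, 0.12765782, 0.31754813, 0.87528963])}
side {'camera_matrix': array([[507.56911563,   0.        , 321.77959169],
       [  0.        , 507.56911563, 234.02743586],
       [  0.        ,   0.        ,   1.        ]]), 'dist_coeffs': array([-0.0966857,  0.       ,  0.       ,  0.       ,  0.       ]), 'eye': array([0.011528  , 0.68994086, 1.16146792]), 'orientation': array([-0.10554462,  0.33325769,  0.88966362, -0.2937657 ])}
{'camera_matrix': array([[379.67564437,   0.        , 311.03381735],
       [  0.        , 379.67564437, 240.98380816],
       [  0.        ,   0.        ,   1.        ]]), 'dist_coeffs': array([-0.04262164,  0.        ,  0.        ,  0.        ,  0.        ]), 'eye': array([ 0.27130023, -0.56723246,  0.38338794]), 'orientation': array([-0.11241001,  0.08103423, -0.57372572,  0.80723989])}
```

View pics/scene0.png

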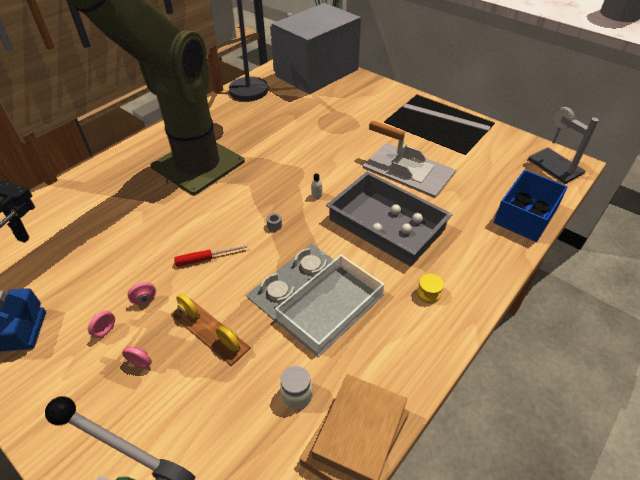

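View pics/side0.png

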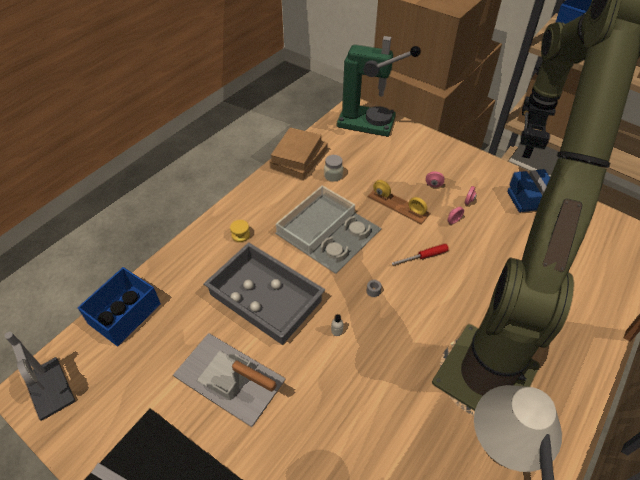

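The scene shows two yellow halves in the rack (scene 187,307 and 228,339), four balls in the tote, and the scoop on the plate with its handle towards the robot. The pink halves are look-alikes and lie off the rack. Next I'll enlarge crops for measurement.

```bash
cat > h.py <<'E'
import cv2,numpy as np
from scipy.spatial.transform import Rotation as R
from plant import get_state, snapshot, camera_params
def ray(cam,px,p=None):
    p=p or camera_params(cam)
    u=cv2.undistortPoints(np.array([[px]],float),p["camera_matrix"],p["dist_coeffs"])[0,0]
    return p["eye"],R.from_quat(p["orientation"]).apply([u[0],-u[1],-1.])
def onz(cam,px,z,p=None):
    e,d=ray(cam,px,p); return (e+d*(z-e[2])/d[2]).round(4)
def tri(px,cams=("scene","side")):
    rs=[ray(c,p) for c,p in zip(cams,px)]
    A=np.zeros((3,3));b=np.zeros(3)
    for e,d in rs:
        d=d/np.linalg.norm(d);M=np.eye(3)-np.outer(d,d);A+=M;b+=M@e
    return np.linalg.solve(A,b).round(4)
def proj(cam,X,p=None):
    p=p or camera_params(cam)
    c=R.from_quat(p["orientation"]).inv().apply(np.atleast_2d(X)-p["eye"])*[1,-1,-1]
    return cv2.projectPoints(c,np.zeros(3),np.zeros(3),p["camera_matrix"],p["dist_coeffs"])[0][:,0]
def crop(src,x0,y0,x1,y1,s,out):
    im=cv2.imread(src)[y0:y1,x0:x1]; im=cv2.resize(im,None,fx=s,fy=s,interpolation=cv2.INTER_CUBIC)
    for k in range(0,x1-x0,20): cv2.putText(im,str(x0+k),(int(k*s),8),0,.3,(0,0,255),1); cv2.line(im,(int(k*s),8),(int(k*s),14),(0,0,255),1)
    for k in range(0,y1-y0,20): cv2.putText(im,str(y0+k),(0,int(k*s)+4),0,.3,(0,0,255),1); cv2.line(im,(20,int(k*s)),(26,int(k*s)),(0,0,255),1)
    cv2.imwrite(out,im)
def shot(cam,out):
    p=camera_params(cam); im=snapshot(cam); cv2.imwrite(out,cv2.cvtColor(im,cv2.COLOR_RGB2BGR)); return p
E
python3 - <<'E'
from h import *
crop("pics/scene0.png",165,115,465,365,2.4,"pics/c1.png")
crop("pics/side0.png",165,170,435,430,2.3,"pics/c2.png")
E
```

```text
(no output)
```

View pics/c1.png

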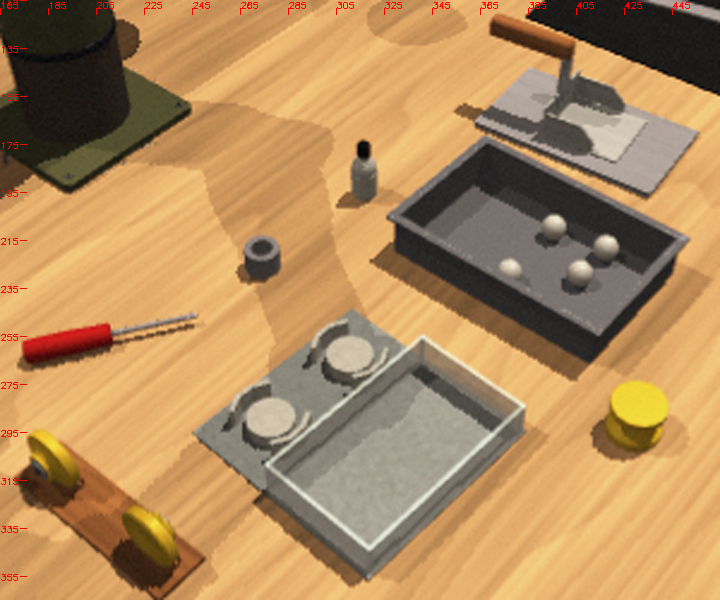

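View pics/c2.png

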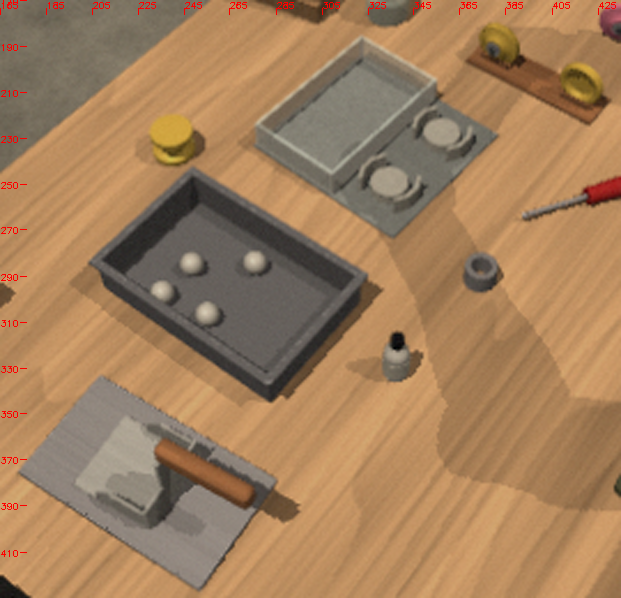

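```bash
cat > fit.py <<'E'
from h import *
from scipy.optimize import least_squares
C1=lambda a:(165+a[0]/2.4,115+a[1]/2.4)
C2=lambda a:(165+a[0]/2.3,170+a[1]/2.3)
def fit(name,x0,obs):
    # obs: (cam, px, local pt)
    def f(v,full=False):
        Rz=R.from_euler("z",v[2]); out=[]
        for c,px,l in obs: out+=list(proj(c,Rz.apply(l)+[v[0],v[1],0])[0]-px)
        return out
    s=least_squares(f,x0,loss="soft_l1"); print(name,s.x[:2].round(4),"yaw",np.degrees(s.x[2]).round(2),"res",np.round(f(s.x),1)); return s.x
E
python3 - <<'E'
from fit import *
s,d="scene","side"
print("tote corners",[onz(s,C1(a),.055) for a in [(390,217),(487,139),(688,239),(598,333)]],[onz(d,C2(a),.055) for a in [(193,170),(367,275),(270,390),(92,264)]])
print("plate",[onz(s,C1(a),.008) for a in [(477,122),(530,70),(698,131),(650,193)]],[onz(d,C2(a),.008) for a in [(102,376),(275,482),(202,589),(20,474)]])
print("bay",[onz(s,C1(a),.043) for a in [(267,464),(422,337),(524,405),(370,549)]],[onz(d,C2(a),.043) for a in [(363,38),(437,83),(333,175),(257,124)]])
print("base",[onz(s,C1(a),.003) for a in [(194,433),(352,311),(370,580)]],[onz(d,C2(a),.003) for a in [(497,136),(393,237)]])
print("rack",[onz(s,C1(a),.006) for a in [(205,558),(163,600)]],[onz(d,C2(a),.006) for a in [(468,55),(608,100),(590,123)]])
print("balls",[onz(s,C1(a),.018) for a in [(554,227),(605,248),(580,273),(510,269)]],[onz(d,C2(a),.018) for a in [(162,291),(191,263),(254,262),(207,314)]])
print("handle z~.119", [onz(s,C1(a),.119) for a in [(497,20),(566,50)]],[onz(d,C2(a),.119) for a in [(160,447),(250,493)]])
print("bowl lip corners",[onz(s,C1(a),.011) for a in [(646,122),(617,160)]])
print("bowl side",[onz(d,C2(a),.011) for a in [(125,418),(78,485)]])
print("halves c z~.037", onz(s,C1((52,460)),.04),onz(s,C1((150,536)),.04),onz(d,C2((500,45)),.04),onz(d,C2((582,83)),.04))
E
```

```text
tote corners [array([0.4591, 0.0615, 0.055 ]), array([0.4614, 0.2362, 0.055 ]), array([0.7247, 0.2372, 0.055 ]), array([0.7233, 0.0626, 0.055 ])] [array([0.7169, 0.0661, 0.055 ]), array([0.4524, 0.0641, 0.055 ]), array([0.4475, 0.2461, 0.055 ]), array([0.7163, 0.2427, 0.055 ])]
plate [array([0.4002, 0.3042, 0.008 ]), array([0.3888, 0.4361, 0.008 ]), array([0.6206, 0.4641, 0.008 ]), array([0.6344, 0.3263, 0.008 ])] [array([0.6282, 0.3273, 0.008 ]), array([0.3925, 0.3093, 0.008 ]), array([0.3784, 0.4426, 0.008 ]), array([0.6145, 0.4666, 0.008 ])]
bay [array([ 0.5738, -0.2543,  0.043 ]), array([ 0.5868, -0.0438,  0.043 ]), array([ 0.7142, -0.0494,  0.043 ]), array([ 0.7025, -0.262 ,  0.043 ])] [array([ 0.6951, -0.2588,  0.043 ]), array([ 0.565 , -0.2483,  0.043 ]), array([ 0.5798, -0.0388,  0.043 ]), array([ 0.71 , -0.048,  0.043])]
base [array([ 0.4724, -0.2545,  0.003 ]), array([ 0.4856, -0.0341,  0.003 ]), array([ 0.7069, -0.2676,  0.003 ])] [array([ 0.4663, -0.2485,  0.003 ]), array([ 0.4809, -0.0302,  0.003 ])]
rack [array([ 0.5813, -0.3461,  0.006 ]), array([ 0.583 , -0.3987,  0.006 ])] [array([ 0.5789, -0.3513,  0.006 ]), array([ 0.3779, -0.3934,  0.006 ]), array([ 0.3771, -0.341 ,  0.006 ])]
balls [array([0.5857, 0.1971, 0.018 ]), array([0.6477, 0.2048, 0.018 ]), array([0.6477, 0.1547, 0.018 ]), array([0.5861, 0.1115, 0.018 ])] [array([0.6464, 0.2058, 0.018 ]), array([0.6458, 0.1552, 0.018 ]), array([0.5865, 0.1088, 0.018 ]), array([0.583 , 0.1981, 0.018 ])]
handle z~.119 [array([0.3804, 0.3605, 0.119 ]), array([0.4791, 0.3614, 0.119 ])] [array([0.4682, 0.3849, 0.119 ]), array([0.3677, 0.3689, 0.119 ])]
bowl lip corners [array([0.5636, 0.4348, 0.011 ]), array([0.5747, 0.3494, 0.011 ])]
bowl side [array([0.5696, 0.3507, 0.011 ]), array([0.5549, 0.4383, 0.011 ])]
halves c z~.037 [ 0.4176 -0.3761  0.04  ] [ 0.5463 -0.3733  0.04  ] [ 0.5375 -0.3638  0.04  ] [ 0.4104 -0.3682  0.04  ]
```

```bash
cat >> h.py <<'E'
def st():
    s=get_state(); m=R.from_quat(s["eef_rot"]).as_matrix()
    print("t",round(s["clock"],2),"tcp",s["tool_pos"].round(4),"jaw yaw",np.degrees(np.arctan2(m[1,0],m[0,0])).round(1),"down",m[:,1].round(3),"open",round(s["opening"]*88.1,1),"F",s["contact_force"].round(1),"M",s["moment"].round(2),"q",s["q"].round(2)); return s
E
python3 -c "
from h import *
st()"
```

```text
t 0.1 tcp [ 0.2046 -0.59    0.238 ] jaw yaw -70.9 down [-0.001  0.001 -1.   ] open 88.0 F [-0.3  0.2  0.6] M [-0.01 -0.01  0.05] q [ 1.27  0.69 -0.19  1.57  0.16  0.9  -0.22]
```

Emit:
carry_out:
  offset:
    - [0.055,0.03,0.01]
    - [0.06,0.015,0.01]
    - [0.06,0.015,0.01]
    - [0.06,0.015,0.01]
    - [0.05,0.035,0.01]
    - [0.03,0.05,0.01]
    - [0.02,0.055,0]
    - [0.01,0.06,0]
  twist: [0,0,0,0,0,0,0,0]

```text
clock: 1.1
tool_pos: [0.5495, -0.3139, 0.2979]
eef_rot: [-0.576, 0.41, -0.41, 0.576]
contact_force: [0.3, 0.1, 0.4]
opening: 0.997
```

Emit:
carry_out:
  offset:
    - [0.02,0.059,0]
    - [0.015,0.06,0]
    - [0.005,0.06,0]
    - [0,0.06,0]
    - [0,0.06,0]
    - [0,0.06,0]
    - [-0.015,0.06,0]
    - [-0.02,0.058,0]
  twist: [0,0,0,0,0,0,-5,-6]

```text
clock: 2.1
tool_pos: [0.5529, 0.1629, 0.298]
eef_rot: [0.534, -0.464, 0.464, -0.533]
contact_force: [0.8, 0.3, -0.7]
opening: 1.002
```

Emit:
carry_out:
  offset:
    - [-0.03,0.054,0]
    - [-0.045,0.04,0]
    - [-0.045,0.04,0]
    - [-0.03,0.035,0]
    - [-0.01,0.01,0]
    - [0,0,0]
  twist: [0,0,0,0,0,0]

```text
clock: 2.85
tool_pos: [0.3935, 0.3398, 0.2983]
eef_rot: [0.535, -0.463, 0.463, -0.534]
contact_force: [0.1, 0.1, -0.1]
opening: 1.0
```

```bash
python3 -c "
from h import *
st(); p=shot('wrist','pics/w1.png'); import pickle; pickle.dump(p,open('w1.pkl','wb'))"
```

```text
t 2.85 tcp [0.3935 0.3398 0.2983] jaw yaw -81.8 down [-0.    -0.001 -1.   ] open 88.1 F [ 0.1  0.1 -0.1] M [-0.   -0.02 -0.03] q [-0.73  0.47 -0.11  1.8   0.06  0.87 -2.3 ]
```

View pics/w1.png

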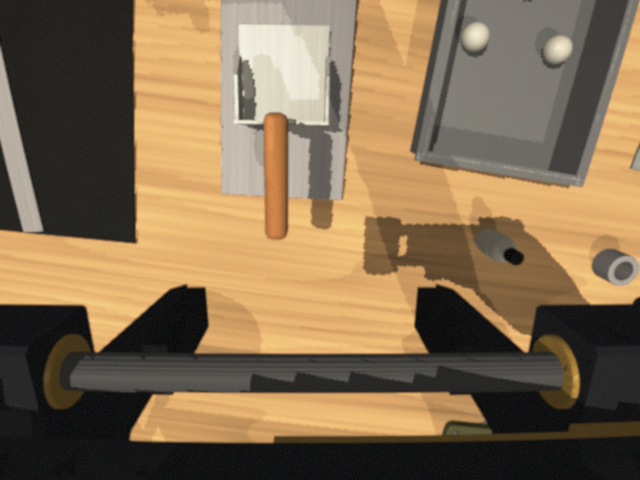

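```bash
python3 -c "
from h import *
import pickle; p=pickle.load(open('w1.pkl','rb'))
print('tool in cam',proj('wrist',[.3935,.3398,.2983],p))
a,b=onz('wrist',(275,117),.119,p),onz('wrist',(276,235),.119,p); print(a,b,(a+b)/2,np.degrees(np.arctan2(*(a-b)[1::-1])))
l=[onz('wrist',q,.0105,p) for q in [(238,25),(329,26)]]; print('lip',l)
l=[onz('wrist',q,.04,p) for q in [(236,123),(328,124)]]; print('back',l)
print('plate',[onz('wrist',q,.008,p) for q in [(221,193),(344,199),(356,20)]])
"
```

```text
tool in cam [[310.52259599 307.51943333]]
[0.4717 0.3806 0.119 ] [0.3727 0.3678 0.119 ] [0.4222 0.3742 0.119 ] 7.3670696434017575
lip [array([0.5602, 0.4399, 0.0105]), array([0.5725, 0.3466, 0.0105])]
back [array([0.4624, 0.4268, 0.04  ]), array([0.4747, 0.3337, 0.04  ])]
plate [array([0.3825, 0.4429, 0.008 ]), array([0.3958, 0.3012, 0.008 ]), array([0.5829, 0.3197, 0.008 ])]
```

Emit:
carry_out:
  offset:
    - [0.01,0.01,0]
    - [0.01,0.01,0]
    - [0.01,0.008,0]
    - [0,0,0]
    - [0,0,0]
    - [0,0,0]
    - [0,0,0]
    - [0,0,0]
  twist: [10.5,10.5,10.5,10.5,10.5,10.5,10.5,10.5]

```text
clock: 3.9
tool_pos: [0.4259, 0.3653, 0.2981]
eef_rot: [0.708, 0.014, -0.013, -0.706]
contact_force: [-0.1, 0.7, 0.3]
opening: 0.997
```

Emit:
carry_out:
  offset:
    - [0,0,0]
    - [0,0,0]
    - [0,0,0]
    - [0,0,0]
    - [0,0,0]
    - [0,0,0]
    - [0,0,0]
    - [0,0,0]
  twist: [10.5,10.5,10.5,10.5,10.5,10.5,10.5,10.5]

```text
clock: 4.9
tool_pos: [0.426, 0.3652, 0.2979]
eef_rot: [0.517, 0.483, -0.483, -0.516]
contact_force: [0.0, 0.1, 0.0]
opening: 1.0
```

Emit:
carry_out:
  offset:
    - [-0.004,0.009,-0.02]
    - [0,0,-0.05]
    - [0,0,-0.05]
    - [0,0,-0.05]
    - [0,0,-0.03]
    - [0,0,-0.011]
    - [0,0,0]
  twist: [6,5.3,0,0,0,0,0]

```text
clock: 5.78
tool_pos: [0.4206, 0.3759, 0.0873]
eef_rot: [-0.467, -0.531, 0.531, 0.467]
contact_force: [0.4, 0.4, -0.6]
opening: 1.003
```

Emit:
carry_out:
  offset:
    - [0,0,0]
    - [0,0,0]
    - [0,0,0]
    - [0,0,0]
    - [0,0,0]
    - [0,0,0]
  twist: [0,0,0,0,0,0]
  grip: 0.0
  newtons: 55

```text
clock: 6.52
tool_pos: [0.4195, 0.3769, 0.0875]
eef_rot: [0.467, 0.531, -0.531, -0.467]
contact_force: [-0.3, -0.2, -0.4]
opening: 0.342
```

```bash
python3 -c "
from h import *
st()"
```

```text
t 6.53 tcp [0.4195 0.3769 0.0875] jaw yaw 97.4 down [ 0.  0. -1.] open 30.1 F [-0.3 -0.2 -0.4] M [ 0.07 -0.13  0.05] q [-0.39  0.94 -0.76  1.85  0.94  0.76  0.02]
```

Emit:
carry_out:
  offset:
    - [0,0,0]
    - [0,0,0]
    - [0,0,0]
    - [0,0,0]
  twist: [0,0,0,0]

```text
clock: 7.02
tool_pos: [0.4196, 0.3768, 0.0875]
eef_rot: [-0.467, -0.531, 0.531, 0.467]
contact_force: [0.0, -0.6, 0.1]
opening: 0.222
```

```bash
python3 -c "
from h import *
import pickle; p=pickle.load(open('w1.pkl','rb'))
print([onz('wrist',q,.055,p) for q in [(415,155),(582,185)]])
print('balls',[onz('wrist',q,.018,p) for q in [(475,38),(557,50)]])
"
```

```text
[array([0.4575, 0.2431, 0.055 ]), array([0.4544, 0.0619, 0.055 ])]
balls [array([0.5826, 0.1961, 0.018 ]), array([0.586 , 0.1069, 0.018 ])]
```

Emit:
carry_out:
  offset:
    - [0,0,0.01]
    - [0,0,0.03]
    - [0,0,0.05]
    - [0,0,0.03]
    - [0,-0.04,0]
    - [0,-0.05,0]
    - [0,0,0]
  twist: [0,0,0,0,-4,-3.4,0]

```text
clock: 7.9
tool_pos: [0.4197, 0.2814, 0.2072]
eef_rot: [0.503, 0.497, -0.501, -0.5]
contact_force: [0.7, -0.5, -2.5]
opening: 0.223
```

```bash
python3 -c "
from h import *
st(); import pickle; pickle.dump(shot('wrist','pics/w2.png'),open('w2.pkl','wb'));shot('side','pics/s2.png')
a=cv2.imread('pics/w2.png');b=cv2.imread('pics/s2.png')[150:450,130:450]
cv2.imwrite('pics/m2.png',np.hstack([cv2.resize(a,(440,330)),cv2.resize(b,(352,330))]))"
```

```text
t 7.9 tcp [0.4197 0.2814 0.2072] jaw yaw 89.7 down [-0.001 -0.006 -1.   ] open 19.6 F [ 0.7 -0.5 -2.5] M [0.2  0.01 0.05] q [-0.16  0.71 -0.88  1.93  0.73  0.86  0.13]
```

View pics/m2.png

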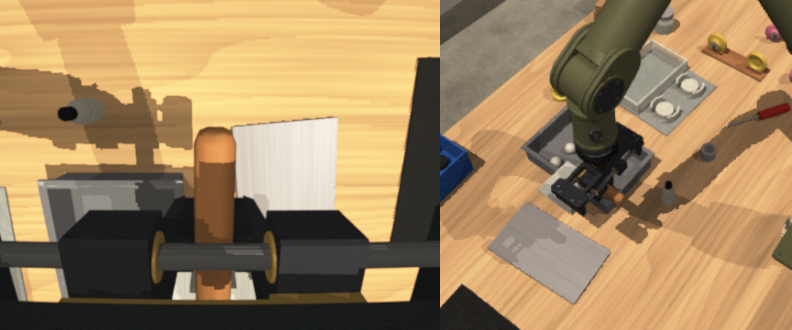

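Emit:
carry_out:
  offset:
    - [0,-0.04,0]
    - [0,-0.05,0]
    - [-0.001,-0.011,-0.02]
    - [0,0,-0.04]
    - [0,0,-0.04]
    - [0,0,-0.016]
    - [0,0,-0.004]
    - [0,0,0]
  twist: [0.3,0,0,0,0,0,0,0]

```text
clock: 9.0
tool_pos: [0.4185, 0.1911, 0.0885]
eef_rot: [0.496, 0.505, -0.501, -0.498]
contact_force: [-3.2, 2.4, 6.7]
opening: 0.223
```

```bash
python3 -c "
from h import *
st()
shot('scene','pics/s3.png');shot('side','pics/s3b.png')
a=cv2.imread('pics/s3.png')[140:300,300:480];b=cv2.imread('pics/s3b.png')[230:390,180:360]
cv2.imwrite('pics/m3.png',cv2.resize(np.hstack([a,b]),(792,352)))"
```

```text
t 9.0 tcp [0.4185 0.1911 0.0885] jaw yaw 90.7 down [ 0.002  0.007 -1.   ] open 19.7 F [-3.2  2.4  6.7] M [0.82 0.07 0.3 ] q [-0.12  0.84 -0.66  2.16  1.11  0.53 -0.07]
```

View pics/m3.png

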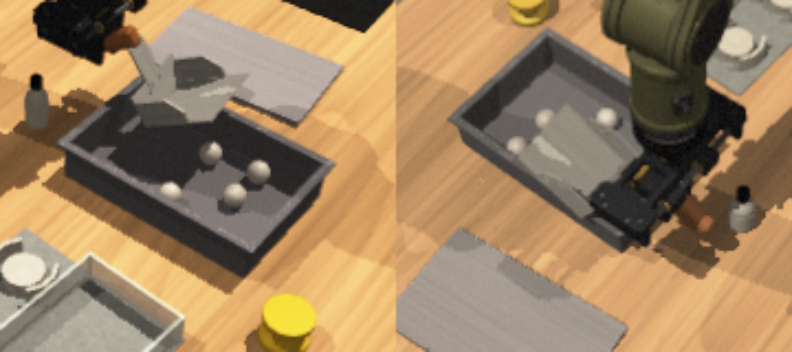

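Emit:
carry_out:
  offset:
    - [0,0,0.02]
    - [0,0,0.04]
    - [0,-0.011,0.02]
    - [0,0,0]
    - [0,0,0]
  twist: [0,0,0,0,0]

```text
clock: 9.72
tool_pos: [0.4185, 0.1758, 0.167]
eef_rot: [0.498, 0.502, -0.502, -0.499]
contact_force: [0.3, 0.6, -2.4]
opening: 0.219
```

```bash
python3 -c "
from h import *
st()
shot('scene','pics/s3.png');shot('side','pics/s3b.png')
a=cv2.imread('pics/s3.png')[100:260,300:480];b=cv2.imread('pics/s3b.png')[230:390,180:360]
cv2.imwrite('pics/m4.png',cv2.resize(np.hstack([a,b]),(792,352)))"
```

```text
t 9.72 tcp [0.4185 0.1758 0.167 ] jaw yaw 90.4 down [-0.     0.001 -1.   ] open 19.3 F [ 0.3  0.6 -2.4] M [0.02 0.08 0.03] q [ 0.    0.71 -0.82  2.12  0.86  0.68  0.17]
```

View pics/m4.png

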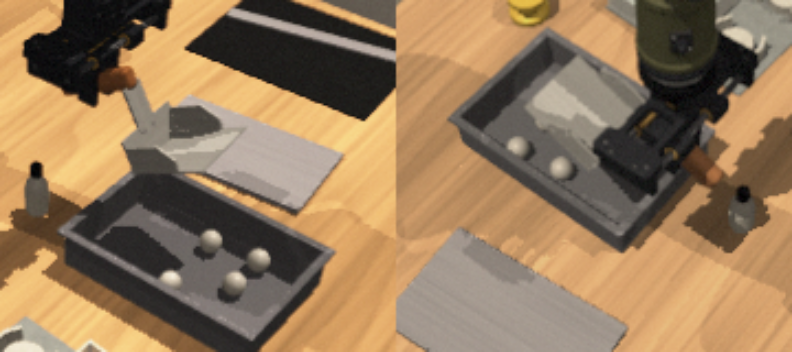

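```bash
python3 -c "
from h import *
S=lambda x,y:(300+x/2.2,100+y/2.2); D=lambda x,y:(180+(x-396)/2.2,230+y/2.2)
print('lip+y',tri([S(245,128),D(525,97)]),'lip-y',tri([S(205,173),D(577,55)]))
for n,z in (('lip+y',[.1+.0465,.047]),('lip-y',[.1465,-.047]),('back-y bottom',[.0465,-.047])):
  X=np.array([.4185+z[0],.1758+z[1],.167+.019-.098]); a=proj('scene',X)[0];b=proj('side',X)[0]
  print(n,((a-[300,100])*2.2).round(),((b-[180,230])*2.2+[396,0]).round())
"
```

```text
lip+y [0.5944 0.2216 0.1792] lip-y [0.5958 0.1379 0.168 ]
lip+y [215. 179.] [553. 158.]
lip-y [169. 220.] [605. 104.]
back-y bottom [100. 184.] [672. 146.]
```

```bash
python3 -c "
from h import *
for th in (0,15,30):
  t=np.radians(th)
  for y in (.047,-.047):
    X=np.array([.4197+.147*np.cos(t)+.098*np.sin(t),.2814+y,.2262-.098*np.cos(t)+.147*np.sin(t)]); b=proj('side',X)[0]; print(th,y,(b-[130,150])*1.1+[440,0])
"
```

```text
0 0.047 [538.3341793  189.13889063]
0 -0.047 [567.62048167 159.92652344]
15 0.047 [528.38436487 173.77666879]
15 -0.047 [558.62996329 144.56992231]
30 0.047 [521.68054718 159.48890319]
30 -0.047 [552.99611862 130.0668995 ]
```

Emit:
carry_out:
  offset:
    - [-0.005,0.03,0]
    - [-0.005,0.035,0]
    - [-0.005,0.035,0]
    - [-0.006,0.035,0]
    - [-0.008,0.035,-0.01]
    - [-0.008,0.025,-0.02]
    - [-0.005,0,-0.03]
    - [0,0,-0.02]
  twist: [0,3,3,0,0,0,0,0]

```text
clock: 10.82
tool_pos: [0.375, 0.3702, 0.0853]
eef_rot: [-0.471, -0.526, 0.528, 0.471]
contact_force: [-0.0, -0.3, -1.8]
opening: 0.222
```

Emit:
carry_out:
  offset:
    - [0,0,0]
    - [0,0,-0.015]
    - [0,0,-0.01]
    - [0,0,-0.005]
    - [0,0,0]
  twist: [0,0,0,0,0]

```text
clock: 11.45
tool_pos: [0.3765, 0.3698, 0.0573]
eef_rot: [-0.472, -0.527, 0.527, 0.472]
contact_force: [-0.4, -0.4, -1.6]
opening: 0.224
```

```bash
python3 -c "
from h import *
st()"
```

```text
t 11.45 tcp [0.3765 0.3698 0.0573] jaw yaw 96.3 down [-0. -0. -1.] open 19.8 F [-0.4 -0.4 -1.6] M [ 0.    0.04 -0.03] q [-0.47  0.94 -0.67  1.97  1.04  0.62 -0.17]
```

Emit:
carry_out:
  offset:
    - [0,0,-0.003]
    - [0,0,-0.003]
    - [0,0,-0.003]
    - [0,0,0]
  twist: [0,0,0,0]

```text
clock: 11.95
tool_pos: [0.3758, 0.3707, 0.049]
eef_rot: [0.471, 0.527, -0.527, -0.472]
contact_force: [-3.2, 0.3, 5.0]
opening: 0.22
```

```bash
python3 -c "
from h import *
st()"
```

```text
t 11.95 tcp [0.3758 0.3707 0.049 ] jaw yaw 96.4 down [-0.     0.001 -1.   ] open 19.3 F [-3.2  0.3  5. ] M [-0.06  0.32 -0.06] q [-0.48  0.96 -0.66  1.97  1.06  0.6  -0.19]
```

Emit:
carry_out:
  offset:
    - [0,0,0]
    - [0,0,0]
    - [0.006,0.001,0.0065]
    - [0.0065,0.001,0.007]
    - [0.007,0.001,0.0065]
    - [0.0075,0.001,0.0055]
    - [0.008,0.001,0.005]
    - [0.0085,0.001,0.0045]
  twist: [0,0,0,0,0,0,0,0]
  newtons: 4

```text
clock: 12.95
tool_pos: [0.4208, 0.3757, 0.0838]
eef_rot: [-0.472, -0.527, 0.527, 0.472]
contact_force: [-0.5, 0.4, -1.4]
opening: 0.23
```

Emit:
carry_out:
  offset:
    - [0,0,0]
    - [0,0,0]
    - [0,0,0]
  twist: [0,0,0]
  grip: 0.05

```text
clock: 13.32
tool_pos: [0.4198, 0.3756, 0.0832]
eef_rot: [-0.472, -0.527, 0.527, 0.472]
contact_force: [-1.0, -0.6, 1.0]
opening: 0.543
```

```bash
python3 -c "
from h import *
st()
shot('scene','pics/s5.png');shot('side','pics/s5b.png')
a=cv2.imread('pics/s5.png')[90:250,300:480];b=cv2.imread('pics/s5b.png')[270:430,150:330]
cv2.imwrite('pics/m5.png',cv2.resize(np.hstack([a,b]),(792,352)))"
```

```text
t 13.32 tcp [0.4198 0.3756 0.0832] jaw yaw 96.3 down [-0.    -0.001 -1.   ] open 47.9 F [-1.  -0.6  1. ] M [ 0.07 -0.15 -0.02] q [-0.4   0.94 -0.73  1.85  0.94  0.74  0.01]
```

View pics/m5.png

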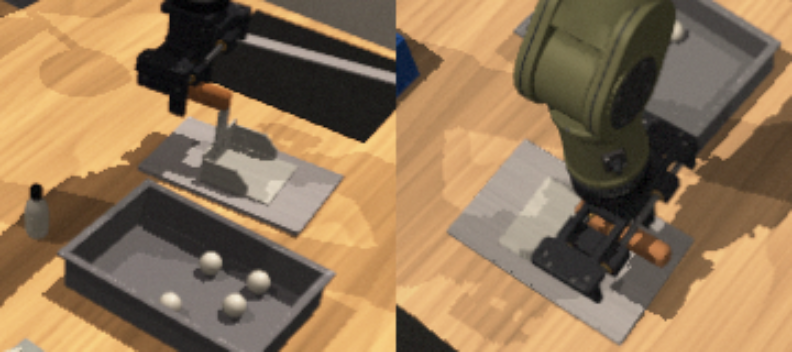

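Emit:
carry_out:
  offset:
    - [0,0,0.004]
    - [0,0,0]
    - [0,0,0]
    - [0,0,0]
    - [0,0,0]
    - [0,0,0]
    - [0,0,0]
  twist: [0,0,0,0,0,0,0]
  grip: 0.0
  newtons: 60

```text
clock: 14.3
tool_pos: [0.4201, 0.3759, 0.0876]
eef_rot: [0.472, 0.527, -0.527, -0.472]
contact_force: [0.6, 0.1, 0.7]
opening: 0.22
```

Emit:
carry_out:
  offset:
    - [0,0,0.01]
    - [0,0,0.03]
    - [0,0,0.05]
    - [0,0,0.02]
    - [0,-0.03,0]
    - [0,-0.03,0]
    - [0,-0.03,0]
    - [0,-0.03,0]
  twist: [0,0,0,0,-3,-3.4,0,0]

```text
clock: 15.3
tool_pos: [0.4197, 0.2543, 0.1969]
eef_rot: [0.5, 0.499, -0.5, -0.5]
contact_force: [-0.1, -0.2, -1.1]
opening: 0.219
```

Emit:
carry_out:
  offset:
    - [0,-0.03,0]
    - [0,-0.03,0]
    - [0,-0.015,0]
    - [0,0,0]
    - [0,0,0]
  twist: [0,0,0,0,0]

```text
clock: 15.92
tool_pos: [0.4202, 0.1825, 0.1977]
eef_rot: [0.5, 0.501, -0.499, -0.5]
contact_force: [-0.4, 0.2, -1.2]
opening: 0.219
```

```bash
python3 -c "
from h import *
print([onz('side',q,.0105) for q in [(217.7,350.9),(197.3,382.7)]],[onz('scene',q,.0105) for q in [(434,165),(422.7,183.2)]])
s=st()
shot('side','pics/s6b.png');shot('scene','pics/s6.png')
"
```

```text
[array([0.5748, 0.3514, 0.0105]), array([0.5548, 0.444 , 0.0105])] [array([0.5609, 0.4386, 0.0105]), array([0.5794, 0.3452, 0.0105])]
t 15.93 tcp [0.4202 0.1825 0.1977] jaw yaw 90.0 down [ 0.     0.002 -1.   ] open 19.3 F [-0.4  0.2 -1.2] M [0.13 0.02 0.01] q [ 0.03  0.67 -0.87  2.08  0.77  0.75  0.23]
```

Emit:
carry_out:
  offset:
    - [-0.001,-0.003,0]
    - [0,0,-0.035]
    - [0,0,-0.035]
    - [0,0,-0.02]
    - [0,0,-0.008]
    - [0,0,0]
    - [0,0,0]
  twist: [0,0,0,0,0,0,0]

```text
clock: 16.9
tool_pos: [0.4195, 0.1784, 0.1002]
eef_rot: [0.5, 0.5, -0.499, -0.5]
contact_force: [0.4, -0.2, -1.7]
opening: 0.217
```

```bash
python3 -c "
from h import *
s=st()"
```

```text
t 16.9 tcp [0.4195 0.1784 0.1002] jaw yaw 89.9 down [ 0.001  0.001 -1.   ] open 19.1 F [ 0.4 -0.2 -1.7] M [ 0.09 -0.03  0.01] q [-0.1   0.81 -0.67  2.17  1.07  0.54 -0.02]
```

Emit:
carry_out:
  offset:
    - [0,0,-0.008]
    - [0,0,-0.005]
    - [0,0,-0.0025]
    - [0,0,0]
  twist: [0,0,0,0]

```text
clock: 17.4
tool_pos: [0.4191, 0.1779, 0.0839]
eef_rot: [0.5, 0.5, -0.5, -0.5]
contact_force: [-0.7, -0.3, -0.4]
opening: 0.219
```

```bash
python3 -c "
from h import *
s=st()
shot('scene','pics/s7.png');shot('side','pics/s7b.png')
a=cv2.imread('pics/s7.png')[130:290,300:480];b=cv2.imread('pics/s7b.png')[230:390,180:360]
cv2.imwrite('pics/m7.png',cv2.resize(np.hstack([a,b]),(792,352)))"
```

```text
t 17.4 tcp [0.4191 0.1779 0.0839] jaw yaw 89.9 down [-0. -0. -1.] open 19.3 F [-0.7 -0.3 -0.4] M [-0.02 -0.1  -0.01] q [-0.12  0.84 -0.63  2.18  1.13  0.5  -0.08]
```

View pics/m7.png

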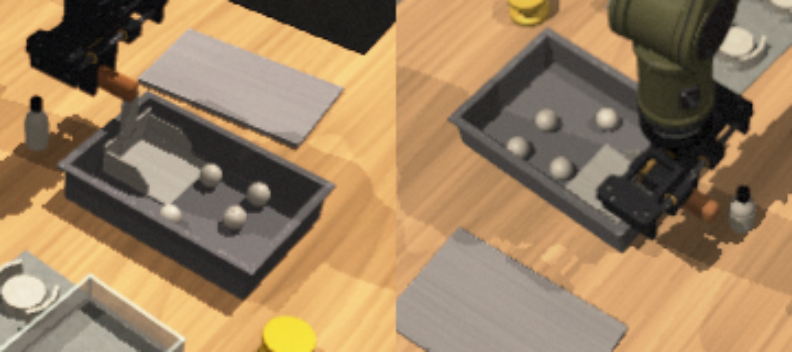

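Emit:
carry_out:
  offset:
    - [0.008,0,-0.0005]
    - [0.016,0,0]
    - [0.02,0,0]
    - [0.02,0,0]
    - [0.02,0,0]
    - [0.02,0,0]
    - [0.018,0,0]
    - [0.012,0,0]
  twist: [0,0,0,0,0,0,0,0]

```text
clock: 18.5
tool_pos: [0.5537, 0.1777, 0.0836]
eef_rot: [-0.5, -0.499, 0.5, 0.501]
contact_force: [-2.9, -0.8, 1.3]
opening: 0.218
```

```bash
cat > balls.py <<'E'
from h import *
def balls(tag,verbose=True):
    out=[]
    for cam in ("scene","side"):
        im=snapshot(cam); cv2.imwrite(f"pics/{tag}_{cam}.png",cv2.cvtColor(im,cv2.COLOR_RGB2BGR))
        g=cv2.cvtColor(im,cv2.COLOR_RGB2GRAY); S=4
        g=cv2.GaussianBlur(cv2.resize(g,None,fx=S,fy=S,interpolation=cv2.INTER_CUBIC),(0,0),2)
        r=5.3 if cam=="scene" else 5.1
        c=cv2.HoughCircles(g,cv2.HOUGH_GRADIENT,1,20,param1=90,param2=13,minRadius=int(4.2*S),maxRadius=int(6.6*S))
        for x,y,rr in (c[0] if c is not None else []):
            x,y=x/S,y/S
            col=im[int(y),int(x)].astype(int)
            if np.ptp(col)>45 or col.mean()<100: continue
            X=onz(cam,(x,y),.018)
            if (.44<X[0]<.74 and .04<X[1]<.27) or (.55<X[0]<.74 and -.28<X[1]<-.02): print(cam,(round(x),round(y)),"r",round(rr/S,1),"xy",X[:2],"col",col)
if __name__=="__main__":
    import sys; st(); balls(sys.argv[1])
E
python3 balls.py b1
```

```text
t 18.5 tcp [0.5537 0.1777 0.0836] jaw yaw 89.9 down [-0.001  0.    -1.   ] open 19.2 F [-2.9 -0.8  1.3] M [ 0.07  0.27 -0.01] q [ 0.02  0.95 -0.74  1.8   0.91  0.77  0.36]
scene (437, 224) r 4.8 xy [0.7001 0.219 ] col [135 127 119]
scene (376, 229) r 6.1 xy [0.5867 0.1047] col [160 150 134]
scene (424, 238) r 5.4 xy [0.6992 0.1553] col [161 151 133]
scene (285, 310) r 6.1 xy [ 0.5784 -0.2321] col [117 114 104]
scene (304, 279) r 4.3 xy [ 0.5523 -0.1386] col [181 176 161]
scene (423, 232) r 5.6 xy [0.686  0.1719] col [197 186 172]
side (234, 274) r 4.8 xy [0.6997 0.1531] col [197 183 163]
side (227, 281) r 4.2 xy [0.7012 0.1821] col [219 206 181]
side (275, 284) r 5.2 xy [0.5878 0.1086] col [181 168 149]
side (283, 224) r 4.6 xy [ 0.7102 -0.0774] col [131 113  92]
```

Emit:
carry_out:
  offset:
    - [0.003,0,0]
    - [0.003,0,0]
    - [0.003,0,0]
    - [0.003,0,0]
    - [0,0,0]
    - [0,0,0]
  twist: [0,0,0,0,0,0]

```text
clock: 19.35
tool_pos: [0.5634, 0.1785, 0.0836]
eef_rot: [-0.499, -0.499, 0.501, 0.501]
contact_force: [-6.1, 0.3, 4.5]
opening: 0.221
```

```bash
python3 balls.py b2; python3 -c "
from h import *
crop('pics/b2_scene.png',360,170,470,270,3.6,'pics/x.png');crop('pics/b2_side.png',200,230,310,330,3.6,'pics/y.png')
cv2.imwrite('pics/m8.png',np.hstack([cv2.imread('pics/x.png'),cv2.imread('pics/y.png')]))"
```

```text
t 19.35 tcp [0.5634 0.1785 0.0836] jaw yaw 90.0 down [-0.003  0.    -1.   ] open 19.5 F [-6.1  0.3  4.5] M [ 0.09  1.06 -0.08] q [ 0.02  0.97 -0.74  1.77  0.9   0.79  0.38]
scene (377, 228) r 5.0 xy [0.5871 0.1086] col [187 172 152]
scene (437, 225) r 5.4 xy [0.7006 0.217 ] col [136 125 113]
scene (285, 310) r 6.1 xy [ 0.5784 -0.2321] col [122 116 106]
scene (321, 263) r 4.4 xy [ 0.5524 -0.0772] col [191 177 158]
scene (315, 269) r 4.6 xy [ 0.5539 -0.1005] col [186 173 151]
scene (424, 232) r 4.6 xy [0.6884 0.1716] col [196 183 165]
scene (303, 295) r 6.4 xy [ 0.5828 -0.1761] col [108 103  93]
side (226, 281) r 4.2 xy [0.7023 0.1829] col [201 189 167]
side (234, 275) r 5.5 xy [0.6974 0.1546] col [176 164 146]
side (328, 245) r 4.4 xy [ 0.5523 -0.0897] col [181 167 147]
```

View pics/m8.png

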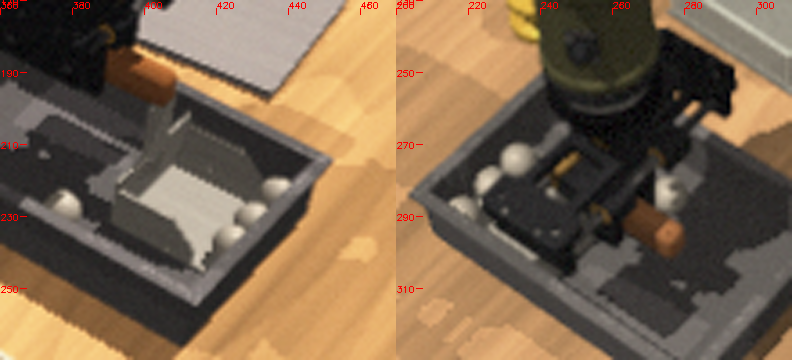

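Emit:
carry_out:
  offset:
    - [-0.004,0,-0.0023]
    - [-0.0042,0,-0.0024]
    - [-0.004,0,-0.0026]
    - [-0.0038,0,-0.0028]
    - [-0.0037,0,-0.003]
    - [-0.0036,0,-0.0031]
    - [-0.0035,0,-0.0033]
    - [-0.0034,0,-0.0034]
  twist: [0,0,0,0,0,0,0,0]

```text
clock: 20.45
tool_pos: [0.5366, 0.1787, 0.0621]
eef_rot: [0.501, 0.501, -0.498, -0.5]
contact_force: [-1.8, -1.4, 9.0]
opening: 0.221
```

```bash
python3 balls.py b3; python3 -c "
from h import *
crop('pics/b3_scene.png',360,170,470,270,3.6,'pics/x.png');crop('pics/b3_side.png',200,230,310,330,3.6,'pics/y.png')
cv2.imwrite('pics/m9.png',np.hstack([cv2.imread('pics/x.png'),cv2.imread('pics/y.png')]))"
```

```text
t 20.45 tcp [0.5366 0.1787 0.0621] jaw yaw 89.9 down [ 0.004  0.001 -1.   ] open 19.5 F [-1.8 -1.4  9. ] M [-0.14 -0.41 -0.04] q [-0.01  0.97 -0.7   1.86  0.97  0.69  0.27]
scene (405, 218) r 5.1 xy [0.623  0.1866] col [175 162 143]
scene (412, 211) r 4.5 xy [0.6221 0.2182] col [178 167 149]
scene (377, 229) r 5.2 xy [0.5892 0.1067] col [169 158 140]
scene (285, 310) r 6.1 xy [ 0.5789 -0.2326] col [123 117 104]
scene (350, 209) r 5.4 xy [0.4888 0.1216] col [110 103  98]
scene (329, 256) r 5.5 xy [ 0.554  -0.0465] col [185 175 155]
side (329, 243) r 6.1 xy [ 0.5526 -0.0977] col [169 158 137]
side (319, 243) r 4.6 xy [ 0.5779 -0.0812] col [121 116 105]
side (228, 288) r 6.1 xy [0.6822 0.1973] col [179 170 154]
side (339, 211) r 4.8 xy [ 0.6066 -0.2215] col [154 150 135]
```

View pics/m9.png

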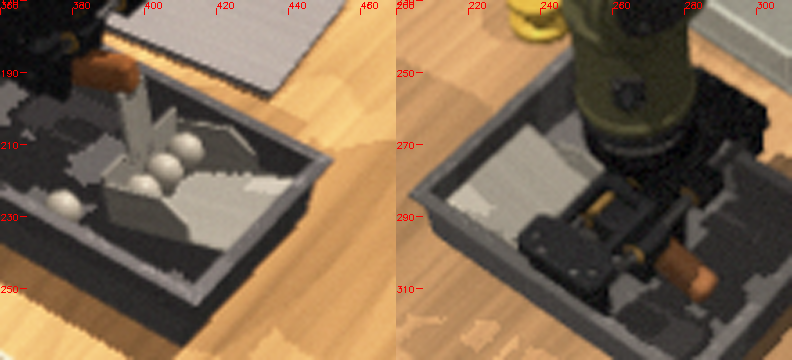

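Emit:
carry_out:
  offset:
    - [0,0,0.006]
    - [0,0,0.012]
    - [0,0,0.02]
    - [0,0,0.025]
    - [0,0,0.025]
    - [0,0,0.02]
    - [0,0,0.01]
    - [0,0,0.005]
  twist: [0,0,0,0,0,0,0,0]

```text
clock: 21.55
tool_pos: [0.5348, 0.1777, 0.184]
eef_rot: [0.5, 0.5, -0.5, -0.5]
contact_force: [0.1, -0.4, -2.9]
opening: 0.221
```

Emit:
carry_out:
  offset:
    - [0.004,-0.008,0]
    - [0.007,-0.015,0]
    - [0.008,-0.019,0]
    - [0.008,-0.019,0]
    - [0.008,-0.019,0]
    - [0.008,-0.019,0]
    - [0.008,-0.019,0]
    - [0.008,-0.019,0]
  twist: [-3,-6,-7,-7,-7,-7,-7,-7]

```text
clock: 22.55
tool_pos: [0.5938, 0.0394, 0.1826]
eef_rot: [0.667, 0.233, -0.234, -0.667]
contact_force: [0.5, 0.1, -3.1]
opening: 0.221
```

Emit:
carry_out:
  offset:
    - [0.008,-0.019,0]
    - [0.008,-0.019,0]
    - [0.008,-0.019,0]
    - [0.008,-0.019,0]
    - [0.008,-0.017,0]
    - [0.005,-0.009,0]
    - [0,0,0]
    - [0,0,0]
  twist: [-7,-7,-7,-7,-7,-6,-1.6,0]

```text
clock: 23.55
tool_pos: [0.6384, -0.0604, 0.1831]
eef_rot: [-0.707, 0.023, -0.022, 0.707]
contact_force: [-0.4, 0.2, -2.6]
opening: 0.222
```

```bash
python3 balls.py b4
```

```text
t 23.55 tcp [ 0.6384 -0.0604  0.1831] jaw yaw -3.6 down [-0.001  0.001 -1.   ] open 19.5 F [-0.4  0.2 -2.6] M [ 0.24 -0.09 -0.01] q [ 0.26  0.8  -0.44  1.56  0.41  0.88 -0.4 ]
scene (339, 270) r 4.6 xy [ 0.5991 -0.0639] col [231 221 199]
scene (441, 227) r 4.9 xy [0.7114 0.2176] col [122 113 112]
scene (376, 226) r 6.0 xy [0.5803 0.1125] col [199 183 163]
side (275, 283) r 4.2 xy [0.5877 0.1076] col [205 191 169]
side (329, 243) r 6.1 xy [ 0.5526 -0.0977] col [162 153 132]
```

Emit:
carry_out:
  offset:
    - [0.005,0,0]
    - [0,0,0]
  twist: [0,0]
  newtons: 26

```text
clock: 23.9
tool_pos: [0.6444, -0.0608, 0.1837]
eef_rot: [-0.707, 0.022, -0.023, 0.707]
contact_force: [-0.2, -0.6, -2.7]
opening: 0.227
```

Emit:
carry_out:
  offset:
    - [0,0,0]
    - [0,0,0]
  twist: [0,0]
  newtons: 21

```text
clock: 24.15
tool_pos: [0.6437, -0.0609, 0.1835]
eef_rot: [-0.707, 0.023, -0.023, 0.707]
contact_force: [0.5, 0.7, -2.1]
opening: 0.224
```

Emit:
carry_out:
  offset:
    - [0,0,0]
    - [0,0,0]
    - [0,0,0]
  twist: [0,0,0]
  newtons: 17

```text
clock: 24.52
tool_pos: [0.6439, -0.0612, 0.1837]
eef_rot: [0.707, -0.023, 0.023, -0.707]
contact_force: [-0.9, 1.7, -2.1]
opening: 0.229
```

```bash
python3 balls.py b5
```

```text
t 24.52 tcp [ 0.6439 -0.0612  0.1837] jaw yaw -3.7 down [ 0. -0. -1.] open 20.2 F [-0.9  1.7 -2.1] M [ 0.06 -0.08  0.03] q [ 0.26  0.81 -0.44  1.54  0.41  0.89 -0.39]
scene (292, 318) r 5.0 xy [ 0.6039 -0.2386] col [146 135 118]
scene (376, 229) r 4.6 xy [0.5872 0.1039] col [163 152 135]
scene (286, 306) r 5.5 xy [ 0.5723 -0.2247] col [132 124 113]
scene (311, 333) r 5.2 xy [ 0.6609 -0.2414] col [241 233 216]
scene (304, 279) r 4.4 xy [ 0.5527 -0.1383] col [130 128 115]
scene (341, 298) r 6.4 xy [ 0.6554 -0.1276] col [227 217 201]
scene (302, 323) r 5.4 xy [ 0.6308 -0.2341] col [133 121 109]
side (275, 283) r 4.3 xy [0.5883 0.108 ] col [202 189 166]
side (328, 245) r 4.4 xy [ 0.5523 -0.0884] col [171 158 139]
side (310, 239) r 4.4 xy [ 0.609 -0.076] col [149 146 133]
```

```bash
python3 -c "
from h import *
crop('pics/b5_scene.png',250,200,400,350,2.6,'pics/x.png');crop('pics/b5_side.png',230,160,380,310,2.6,'pics/y.png')
cv2.imwrite('pics/m10.png',np.hstack([cv2.imread('pics/x.png'),cv2.imread('pics/y.png')]))"
```

```text
(no output)
```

View pics/m10.png

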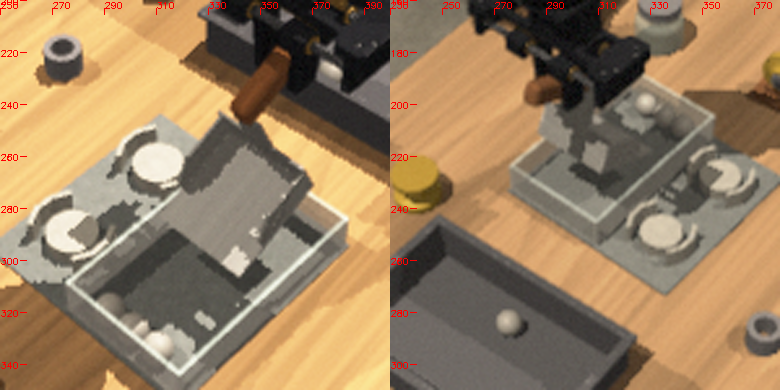

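```bash
python3 -c "
from h import *
for q,x in (((315.4,282),.644-.047),((341.5,307),.644+.047),((328.5,294.5),.642)):
  e,d=ray('scene',q); X=e+d*(x-e[0])/d[0]; print(X.round(3), 'rel', (-.0612-X[1]).round(3), (X[2]-.2027).round(3))
for th in (-20,-30,-40,-50):
  t=np.radians(th); print(th, (.148*np.cos(t)+.098*np.sin(t)).round(3),(.148*np.sin(t)-.098*np.cos(t)).round(3))
"
```

```text
[ 0.597 -0.15   0.052] rel 0.088 -0.151
[ 0.691 -0.174  0.067] rel 0.113 -0.136
[ 0.642 -0.158  0.052] rel 0.097 -0.15
-20 0.106 -0.143
-30 0.079 -0.159
-40 0.05 -0.17
-50 0.02 -0.176
```

Emit:
carry_out:
  offset:
    - [0,0,0.015]
    - [0,0.005,0.02]
    - [-0.003,0.02,0.025]
    - [-0.006,0.03,0.01]
    - [-0.008,0.035,0]
    - [-0.008,0.035,0]
    - [-0.008,0.035,0]
    - [-0.008,0.035,0]
  twist: [0,0,0,0,3.6,0,0,0]
  newtons: 40

```text
clock: 25.62
tool_pos: [0.6029, 0.1352, 0.2549]
eef_rot: [-0.707, -0.0, -0.001, 0.707]
contact_force: [-0.1, 0.3, -2.0]
opening: 0.226
```

Emit:
carry_out:
  offset:
    - [-0.008,0.03,0]
    - [-0.006,0.02,0]
    - [0,0.005,0]
    - [0,0,0]
    - [0,0,0]
  twist: [0,0,0,0,0]

```text
clock: 26.25
tool_pos: [0.5895, 0.187, 0.2535]
eef_rot: [0.708, -0.001, 0.001, -0.707]
contact_force: [-0.2, -0.2, -2.9]
opening: 0.221
```

```bash
python3 balls.py b6
```

```text
t 26.25 tcp [0.5895 0.187  0.2535] jaw yaw -0.2 down [ 0.    -0.001 -1.   ] open 19.5 F [-0.2 -0.2 -2.9] M [ 0.05 -0.11 -0.03] q [-0.12  0.69 -0.47  1.56  0.36  0.98 -0.71]
scene (292, 317) r 4.9 xy [ 0.6039 -0.2378] col [238 229 208]
scene (301, 325) r 4.9 xy [ 0.6322 -0.2397] col [242 233 217]
scene (285, 310) r 6.1 xy [ 0.5784 -0.2321] col [119 113 101]
scene (391, 205) r 5.0 xy [0.5654 0.2044] col [205 195 177]
scene (311, 332) r 5.1 xy [ 0.6609 -0.2397] col [239 230 211]
scene (333, 279) r 5.0 xy [ 0.6044 -0.0953] col [150 145 133]
scene (362, 296) r 6.4 xy [ 0.688  -0.0932] col [175 172 156]
side (342, 209) r 4.2 xy [ 0.6028 -0.2365] col [223 214 190]
side (352, 210) r 5.2 xy [ 0.576  -0.2485] col [126 118 107]
side (335, 201) r 6.1 xy [ 0.6399 -0.2483] col [219 203 179]
```

Emit:
carry_out:
  offset:
    - [0,0.02,0]
    - [-0.001,0.015,-0.03]
    - [0,0,-0.04]
    - [0,0,-0.03]
    - [0,0,-0.008]
    - [0,0,-0.006]
    - [0,0,0]
    - [0,0,0]
  twist: [0,0,0,0,0,0,0,0]

```text
clock: 27.35
tool_pos: [0.5886, 0.2243, 0.1407]
eef_rot: [-0.707, -0.0, -0.001, 0.707]
contact_force: [0.6, 0.4, -1.6]
opening: 0.223
```

```bash
python3 -c "
from h import *
st()
shot('scene','pics/b7.png')
crop('pics/b7.png',330,150,470,270,4.2,'pics/m11.png')"
```

```text
t 27.35 tcp [0.5886 0.2243 0.1407] jaw yaw -0.1 down [ 0.002  0.001 -1.   ] open 19.7 F [ 0.6  0.4 -1.6] M [ 0.06 -0.09 -0.03] q [-0.21  0.84 -0.41  1.63  0.44  0.76 -0.83]
```

View pics/m11.png

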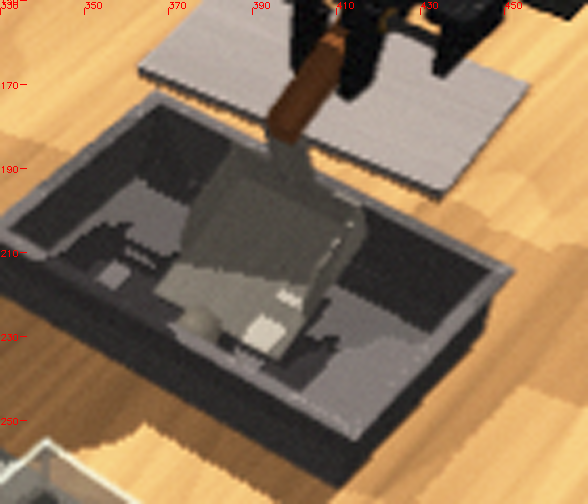

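```bash
python3 -c "
from h import *
for q,x in (((366.9,219),.5886-.047),((396.7,235),.5886+.047)):
  e,d=ray('scene',q); X=e+d*(x-e[0])/d[0]; print(X.round(3))
print(onz('scene',(377,227.5),.018))
"
```

```text
[0.542 0.127 0.008]
[0.636 0.129 0.007]
[0.586  0.1095 0.018 ]
```

Emit:
carry_out:
  offset:
    - [0,0,-0.0035]
    - [0,0.01,-0.007]
    - [0,0.0095,-0.008]
    - [0,0.0095,-0.0085]
    - [0,0.0085,-0.009]
    - [0,0.008,-0.0095]
    - [0,0.007,-0.0095]
    - [0,0,0]
  twist: [0,0,0,0,0,0,0,0]
  newtons: 10

```text
clock: 28.4
tool_pos: [0.5872, 0.2768, 0.0836]
eef_rot: [0.707, -0.001, -0.0, -0.707]
contact_force: [0.5, 0.9, -1.8]
opening: 0.228
```

```bash
python3 balls.py b8
```

```text
t 28.4 tcp [0.5872 0.2768 0.0836] jaw yaw -0.0 down [-0.001 -0.001 -1.   ] open 20.1 F [ 0.5  0.9 -1.8] M [ 0.15 -0.14 -0.02] q [-0.32  0.94 -0.37  1.59  0.47  0.7  -0.91]
scene (292, 318) r 4.9 xy [ 0.6044 -0.2383] col [236 228 207]
scene (301, 325) r 4.9 xy [ 0.6322 -0.2397] col [241 234 217]
scene (440, 227) r 5.2 xy [0.7109 0.2172] col [114 106 102]
scene (286, 308) r 5.4 xy [ 0.5774 -0.2285] col [118 114 106]
scene (321, 262) r 4.6 xy [ 0.5507 -0.0733] col [144 140 127]
scene (291, 289) r 4.1 xy [ 0.5505 -0.1814] col [231 224 199]
side (335, 202) r 6.1 xy [ 0.638  -0.2483] col [228 217 191]
side (341, 221) r 4.7 xy [ 0.5762 -0.1917] col [127 121 108]
side (341, 209) r 4.9 xy [ 0.6053 -0.2333] col [227 218 192]
```

Emit:
carry_out:
  offset:
    - [0,0,0]
    - [0,0,0]
    - [0,0,0]
  twist: [0,0,0]
  grip: 0.032

```text
clock: 28.88
tool_pos: [0.5881, 0.2763, 0.0849]
eef_rot: [-0.707, 0.0, -0.001, 0.707]
contact_force: [-0.7, 0.6, -0.3]
opening: 0.36
```

Emit:
carry_out:
  offset:
    - [0,0,0]
    - [0,0,0]
    - [0,0,0]
    - [0,0,0]
  twist: [0,0,0,0]
  grip: 0.0
  newtons: 60

```text
clock: 29.38
tool_pos: [0.5878, 0.2765, 0.0847]
eef_rot: [-0.707, 0.0, -0.0, 0.707]
contact_force: [-0.0, -0.1, 1.7]
opening: 0.218
```

```bash
python3 balls.py b9 | grep -v -- "-0\.[12]"; python3 -c "
from h import *
for y in (.052,.152):
  for dx in (-.047,.047): print(y,dx,proj('scene',[.5872+dx,.2768-.148+(.1 if y<.1 else 0),.004]))
crop('pics/b9_scene.png',330,150,470,270,4.2,'pics/m12.png')"
```

```text
scene (321, 262) r 4.6 xy [ 0.5507 -0.0733] col [144 142 128]
scene (440, 226) r 5.5 xy [0.7094 0.2172] col [129 121 118]
side (327, 245) r 6.1 xy [ 0.5534 -0.0888] col [184 172 150]
side (301, 246) r 4.5 xy [ 0.6126 -0.0398] col [136 129 117]
side (247, 284) r 6.1 xy [0.6495 0.157 ] col [123 118 112]
side (284, 220) r 6.4 xy [ 0.7175 -0.09  ] col [138 119  98]
0.052 -0.047 [[388.0463887 200.0666458]]
0.052 0.047 [[416.84918955 215.03750677]]
0.152 -0.047 [[366.77708525 219.43584796]]
0.152 0.047 [[396.08947283 235.65636218]]
```

View pics/m12.png

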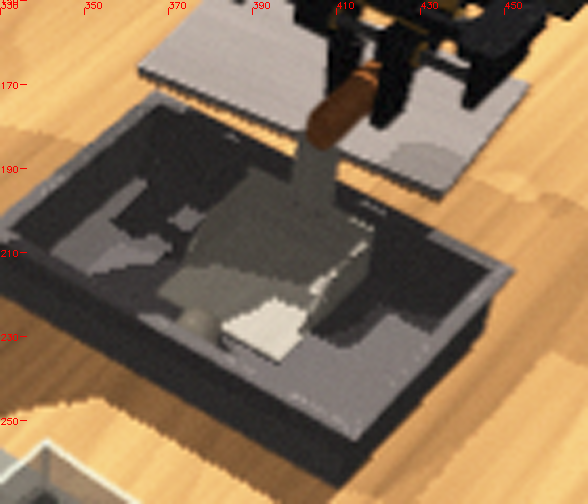

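Emit:
carry_out:
  offset:
    - [0,-0.006,-0.001]
    - [0,-0.012,0]
    - [0,-0.014,0]
    - [0,-0.01,0]
    - [0,-0.006,0]
    - [0,-0.003,0]
    - [0,-0.002,0]
    - [0,0,0]
  twist: [0,0,0,0,0,0,0,0]

```text
clock: 30.48
tool_pos: [0.5887, 0.2246, 0.0847]
eef_rot: [-0.706, -0.0, -0.001, 0.708]
contact_force: [0.4, 2.9, 5.4]
opening: 0.222
```

```bash
python3 balls.py b10 | grep -v -- "-0\.[12]"
```

```text
side (280, 278) r 4.8 xy [0.5875 0.0862] col [125 117 104]
side (315, 244) r 4.4 xy [ 0.5844 -0.0716] col [124 121 107]
```

Emit:
carry_out:
  offset:
    - [0,-0.002,0]
    - [0,0.004,-0.0025]
    - [0,0.0042,-0.0026]
    - [0,0.004,-0.0027]
    - [0,0.0038,-0.003]
    - [0,0.0037,-0.0031]
    - [0,0.0036,-0.0032]
    - [0,0.0035,-0.0034]
  twist: [0,0,0,0,0,0,0,0]

```text
clock: 31.58
tool_pos: [0.5889, 0.2487, 0.0647]
eef_rot: [-0.707, -0.001, -0.001, 0.708]
contact_force: [-0.3, 2.5, 9.9]
opening: 0.222
```

Emit:
carry_out:
  offset:
    - [0,0.0034,-0.0034]
    - [0,0,0]
    - [0,0,0]
    - [0,0,0]
  twist: [0,0,0,0]

```text
clock: 32.08
tool_pos: [0.5889, 0.252, 0.0611]
eef_rot: [-0.707, -0.0, -0.001, 0.708]
contact_force: [-0.7, 1.7, 8.5]
opening: 0.223
```

```bash
python3 balls.py b11 | grep -v -- "-0\.[12]"
```

```text
scene (321, 262) r 4.8 xy [ 0.5503 -0.0737] col [145 140 128]
scene (441, 227) r 5.0 xy [0.7114 0.2176] col [114 108 103]
side (260, 288) r 6.1 xy [0.6121 0.1435] col [223 214 192]
side (328, 245) r 4.4 xy [ 0.5523 -0.0884] col [185 173 153]
```

Emit:
carry_out:
  offset:
    - [0,0,0.006]
    - [0,0,0.012]
    - [0,0,0.02]
    - [0,0,0.025]
    - [0,0,0.025]
    - [0,0,0.02]
    - [0,0,0.012]
    - [0,-0.005,0.004]
  twist: [0,0,0,0,0,0,0,0]

```text
clock: 33.17
tool_pos: [0.5879, 0.2471, 0.1848]
eef_rot: [-0.707, -0.0, -0.001, 0.707]
contact_force: [0.5, 0.4, -2.7]
opening: 0.218
```

```bash
python3 balls.py b12 | grep -v -- "-0\.[12]"
```

```text
side (283, 222) r 6.1 xy [ 0.7159 -0.0821] col [138 121  98]
side (257, 256) r 4.2 xy [0.6934 0.0648] col [216 204 185]
```

Emit:
carry_out:
  offset:
    - [0.001,-0.01,0]
    - [0.003,-0.02,0]
    - [0.004,-0.025,0]
    - [0.005,-0.03,0]
    - [0.005,-0.03,0]
    - [0.005,-0.03,0]
    - [0.005,-0.03,0]
    - [0.005,-0.03,0]
  twist: [0,0,0,-1,-1,-1,-0.6,0]

```text
clock: 34.28
tool_pos: [0.6205, 0.0383, 0.1832]
eef_rot: [0.707, -0.024, 0.023, -0.706]
contact_force: [0.4, -0.5, -2.6]
opening: 0.222
```

Emit:
carry_out:
  offset:
    - [0.005,-0.03,0]
    - [0.005,-0.025,0]
    - [0.005,-0.02,0]
    - [0.004,-0.012,0]
    - [0.002,-0.005,0]
    - [0,0,0]
    - [0,0,0]
  twist: [0,0,0,0,0,0,0]

```text
clock: 35.15
tool_pos: [0.6417, -0.0489, 0.1838]
eef_rot: [-0.706, 0.022, -0.022, 0.707]
contact_force: [0.4, 0.1, -2.1]
opening: 0.22
```

```bash
python3 balls.py b13; python3 -c "
from h import *
print(onz('side',(260,288),.04))"
```

```text
t 35.15 tcp [ 0.6417 -0.0489  0.1838] jaw yaw -3.6 down [-0.     0.001 -1.   ] open 19.4 F [ 0.4  0.1 -2.1] M [ 0.21 -0.08  0.01] q [ 0.25  0.81 -0.46  1.55  0.42  0.89 -0.42]
scene (292, 318) r 5.1 xy [ 0.6048 -0.2388] col [138 128 112]
scene (285, 310) r 6.1 xy [ 0.5789 -0.2326] col [114 110 100]
scene (333, 318) r 5.4 xy [ 0.6743 -0.1817] col [197 193 179]
side (327, 245) r 6.1 xy [ 0.5534 -0.0888] col [170 159 140]
side (296, 208) r 5.5 xy [ 0.7201 -0.15  ] col [186 171 146]
side (313, 215) r 4.1 xy [ 0.6598 -0.1618] col [147 142 128]
[0.6    0.1552 0.04  ]
```

Dump the fourth ball.

Emit:
carry_out:
  offset:
    - [0,0,0]
    - [0,0,0]
  twist: [0,0]
  newtons: 24

```text
clock: 35.5
tool_pos: [0.6418, -0.0502, 0.1837]
eef_rot: [-0.707, 0.023, -0.023, 0.707]
contact_force: [0.1, -0.9, -1.3]
opening: 0.223
```

Emit:
carry_out:
  offset:
    - [0,0,0]
    - [0,0,0]
    - [0,0,0]
  twist: [0,0,0]
  newtons: 17

```text
clock: 35.88
tool_pos: [0.6418, -0.0501, 0.1837]
eef_rot: [-0.707, 0.023, -0.023, 0.707]
contact_force: [-0.7, 0.1, -2.8]
opening: 0.222
```

Emit:
carry_out:
  offset:
    - [0,0,0]
    - [0,0,0]
    - [0,0,0]
    - [0,0,0]
  twist: [0,0,0,0]
  newtons: 15

```text
clock: 36.38
tool_pos: [0.6419, -0.0504, 0.1837]
eef_rot: [0.707, -0.023, 0.023, -0.707]
contact_force: [0.8, -0.2, -1.3]
opening: 0.226
```

```bash
python3 balls.py b14
```

```text
t 36.38 tcp [ 0.6419 -0.0504  0.1837] jaw yaw -3.7 down [ 0. -0. -1.] open 19.9 F [ 0.8 -0.2 -1.3] M [ 0.05 -0.07 -0.05] q [ 0.25  0.81 -0.46  1.55  0.42  0.89 -0.42]
scene (311, 332) r 5.1 xy [ 0.6605 -0.2409] col [242 234 216]
scene (370, 303) r 4.2 xy [ 0.7136 -0.0956] col [123 114 105]
scene (285, 306) r 6.1 xy [ 0.571  -0.2241] col [114 107  99]
scene (323, 329) r 4.5 xy [ 0.676  -0.2182] col [190 185 170]
scene (304, 279) r 4.3 xy [ 0.5523 -0.1396] col [109 105  96]
scene (355, 316) r 5.0 xy [ 0.7088 -0.1462] col [107 103  93]
side (323, 208) r 5.0 xy [ 0.6515 -0.2013] col [151 147 134]
side (347, 206) r 4.9 xy [ 0.5983 -0.2547] col [131 117 102]
side (310, 240) r 4.3 xy [ 0.606  -0.0746] col [117 114 104]
```

Emit:
carry_out:
  offset:
    - [0,0.002,0.015]
    - [0,0.01,0.03]
    - [0,0.02,0.025]
    - [-0.005,0.03,0]
    - [-0.01,0.035,0]
    - [-0.015,0.035,0]
    - [-0.015,0.035,0]
    - [-0.015,0.035,0]
  twist: [0,0,0,8,8,8,8,8]
  newtons: 40

```text
clock: 37.48
tool_pos: [0.5816, 0.1529, 0.255]
eef_rot: [0.671, 0.223, -0.221, -0.671]
contact_force: [0.4, 0.4, -2.2]
opening: 0.223
```

Emit:
carry_out:
  offset:
    - [-0.016,0.035,0]
    - [-0.016,0.035,0]
    - [-0.016,0.035,0]
    - [-0.016,0.035,0]
    - [-0.016,0.035,0]
    - [-0.016,0.03,0]
    - [-0.015,0.02,0]
    - [0,0,0]
  twist: [8,8,8,8,8,8,8,3.7]

```text
clock: 38.48
tool_pos: [0.4688, 0.3794, 0.2553]
eef_rot: [0.471, 0.528, -0.527, -0.472]
contact_force: [1.0, -0.4, -2.0]
opening: 0.226
```

```bash
python3 balls.py b15
```

```text
t 38.48 tcp [0.4688 0.3794 0.2553] jaw yaw 96.4 down [ 0.     0.003 -1.   ] open 19.9 F [ 1.  -0.4 -2. ] M [ 0.04 -0.04  0.  ] q [-0.27  0.78 -0.92  1.6   0.67  1.11  0.32]
scene (292, 317) r 4.5 xy [ 0.6035 -0.2373] col [235 226 207]
scene (285, 310) r 6.1 xy [ 0.5784 -0.2321] col [118 112 102]
scene (302, 325) r 4.7 xy [ 0.6334 -0.2387] col [239 231 214]
scene (307, 315) r 4.6 xy [ 0.6255 -0.2112] col [236 228 208]
scene (321, 262) r 4.8 xy [ 0.5503 -0.0737] col [140 136 124]
scene (311, 333) r 4.6 xy [ 0.6613 -0.241 ] col [229 218 196]
side (341, 209) r 5.2 xy [ 0.6047 -0.2324] col [209 194 171]
side (309, 239) r 6.1 xy [ 0.6119 -0.0762] col [170 165 151]
side (334, 210) r 6.1 xy [ 0.6184 -0.2154] col [200 187 165]
side (328, 245) r 4.3 xy [ 0.5528 -0.0892] col [191 178 157]
side (328, 198) r 6.1 xy [ 0.6655 -0.2486] col [234 224 200]
```

Emit:
carry_out:
  offset:
    - [0,0.002,-0.03]
    - [0,0,-0.04]
    - [0,0,-0.03]
    - [0,0,-0.009]
    - [0,0,-0.004]
    - [0,0,0]
  twist: [0,0,0,0,0,0]

```text
clock: 39.33
tool_pos: [0.4692, 0.3795, 0.1438]
eef_rot: [0.473, 0.526, -0.525, -0.473]
contact_force: [-5.1, -3.8, 11.4]
opening: 0.223
```

Emit:
carry_out:
  offset:
    - [0,0,-0.0035]
    - [-0.01,-0.001,-0.007]
    - [-0.0095,-0.001,-0.008]
    - [-0.0095,-0.001,-0.0085]
    - [-0.0085,-0.001,-0.009]
    - [-0.008,-0.001,-0.009]
    - [-0.007,-0.001,-0.0085]
    - [0,0,0]
  twist: [0,0,0,0,0,0,0,0]
  newtons: 10

```text
clock: 40.33
tool_pos: [0.4173, 0.3723, 0.0867]
eef_rot: [-0.473, -0.525, 0.526, 0.473]
contact_force: [-1.4, -1.4, 1.8]
opening: 0.226
```

```bash
python3 -c "
from h import *
st()"
```

```text
t 40.33 tcp [0.4173 0.3723 0.0867] jaw yaw 96.1 down [-0.001 -0.001 -1.   ] open 19.9 F [-1.4 -1.4  1.8] M [-0.1   0.13 -0.03] q [-0.39  0.93 -0.74  1.86  0.94  0.74 -0.  ]
```

Emit:
carry_out:
  offset:
    - [0,0,0]
    - [0,0,0]
    - [0,0,0]
    - [0,0,0]
    - [0,0,0.02]
    - [0,0,0.05]
    - [0,0,0.06]
    - [0,-0.01,0.05]
  twist: [0,0,0,0,0,0,0,0]
  grip: 0.088

```text
clock: 41.32
tool_pos: [0.4178, 0.3638, 0.271]
eef_rot: [0.472, 0.527, -0.525, -0.473]
contact_force: [0.2, 0.1, -0.7]
opening: 1.0
```

Emit:
carry_out:
  offset:
    - [0.02,-0.05,0]
    - [0.02,-0.055,0]
    - [0.02,-0.055,0]
    - [0.02,-0.055,0]
    - [0.02,-0.055,0]
    - [0.02,-0.055,0]
    - [0.015,-0.055,0]
    - [0,-0.055,0]
  twist: [-6,-9,-9,-9,-9,-9,-9,-9]

```text
clock: 42.32
tool_pos: [0.5543, -0.0737, 0.2687]
eef_rot: [-0.688, -0.164, 0.163, 0.688]
contact_force: [0.1, -1.1, 0.9]
opening: 0.996
```

Emit:
carry_out:
  offset:
    - [0,-0.055,0]
    - [0,-0.055,0]
    - [0,-0.055,0]
    - [-0.005,-0.055,0]
    - [-0.005,-0.05,0]
    - [-0.005,-0.03,0]
    - [0,0,0]
    - [0,0,0]
  twist: [-9,-9,-9,-3,0,0,0,0]

```text
clock: 43.32
tool_pos: [0.539, -0.3703, 0.2681]
eef_rot: [-0.706, 0.017, -0.018, 0.708]
contact_force: [0.2, -0.3, 0.2]
opening: 0.999
```

```bash
python3 -c "
from h import *
import pickle
st()
for c in ('scene','side','wrist'):
  p=shot(c,f'pics/h1_{c}.png'); pickle.dump(p,open(f'h1_{c}.pkl','wb'))
  im=cv2.imread(f'pics/h1_{c}.png'); h=cv2.cvtColor(im,cv2.COLOR_BGR2HSV)
  m=cv2.inRange(h,(22,140,60),(35,255,255)); n,l,s,ce=cv2.connectedComponentsWithStats(m)
  for i in range(1,n):
    if s[i,4]>40: print(c,s[i],ce[i].round(1),onz(c,ce[i],.037,p))
"
```

```text
t 43.33 tcp [ 0.539  -0.3703  0.2681] jaw yaw -2.9 down [ 0.001  0.002 -1.   ] open 88.1 F [ 0.2 -0.3  0.2] M [-0.02 -0.08 -0.01] q [ 0.8   0.74 -0.52  1.42  0.39  1.08  0.16]
scene [419 274  25  19 373] [431.3 282.8] [0.7949 0.0272 0.037 ]
scene [178 294  17  15  93] [186.2 300. ] [ 0.4004 -0.3641  0.037 ]
scene [218 326  18  15 121] [228.1 332.3] [ 0.5346 -0.3614  0.037 ]
wrist [ 285  193   60   28 1231] [314.7 207.8] [ 0.5431 -0.372   0.037 ]
wrist [ 156  205   62   29 1276] [186.9 217.4] [ 0.4129 -0.3755  0.037 ]
```

```bash
python3 -c "
from h import *
import pickle
p=pickle.load(open('h1_wrist.pkl','rb')); print(p['eye'].round(3), R.from_quat(p['orientation']).apply([0,0,-1]).round(2))
im=cv2.imread('pics/h1_wrist.png'); h=cv2.cvtColor(im,cv2.COLOR_BGR2HSV)
m=cv2.inRange(h,(18,110,40),(36,255,255))
for r in range(186,240,3): 
  c=np.where(m[r,150:230])[0]; d=np.where(m[r,280:350])[0]
  print(r,c.min()+150 if len(c) else None,c.max()+150 if len(c) else None,d.min()+280 if len(d) else None,d.max()+280 if len(d) else None)
for col in (187,315):
  print([im[r,col].tolist() for r in range(188,240,3)])
for q in ((285,208),(345,208),(156,217),(217,217)): print(onz('wrist',q,.037,p))
for q in ((315,193),(315,220),(187,205),(187,233)): print(onz('wrist',q,.068,p),onz('wrist',q,.037,p))
for c in (65,-65):
  for dy in (-6,6):
    X=np.array([.480+c*.001*.9986,-.373-c*.001*.052+dy*.001,.068]); print(c,dy,proj('wrist',X,p)[0].round(1), proj('scene',X)[0].round(1))
"
```

```text
[ 0.542 -0.3    0.413] [-0.01 -0.27 -0.96]
186 150 151 None None
189 150 151 None None
192 150 151 325 328
195 None None 299 330
198 None None 298 334
201 153 153 292 344
204 154 212 285 345
207 154 217 284 345
210 155 217 285 345
213 155 219 284 344
216 155 218 286 340
219 155 217 290 333
222 156 212 None None
225 157 205 None None
228 169 203 None None
231 174 200 None None
234 178 192 291 308
237 None None 290 319
[[64, 113, 175], [62, 114, 178], [59, 107, 164], [56, 100, 156], [42, 79, 123], [52, 95, 144], [40, 154, 195], [41, 166, 211], [33, 143, 180], [41, 164, 208], [48, 186, 227], [48, 185, 227], [45, 180, 225], [23, 104, 133], [30, 135, 171], [63, 142, 175], [59, 86, 112], [86, 140, 185]]
[[54, 73, 98], [81, 86, 89], [98, 140, 154], [62, 205, 227], [45, 172, 218], [37, 153, 193], [33, 136, 172], [43, 168, 208], [53, 198, 229], [51, 195, 228], [48, 184, 222], [29, 82, 114], [29, 56, 88], [37, 63, 94], [67, 107, 143], [109, 173, 225], [109, 173, 225], [109, 172, 224]]
[ 0.5133 -0.3708  0.037 ]
[ 0.5736 -0.3737  0.037 ]
[ 0.3812 -0.3735  0.037 ]
[ 0.4437 -0.3767  0.037 ]
[ 0.544  -0.3524  0.068 ] [ 0.5442 -0.3571  0.037 ]
[ 0.5429 -0.3776  0.068 ] [ 0.5429 -0.3846  0.037 ]
[ 0.4253 -0.3576  0.068 ] [ 0.4147 -0.3628  0.037 ]
[ 0.4216 -0.3843  0.068 ] [ 0.4108 -0.3919  0.037 ]
65 -6 [317.4 224.9] [221.7 333.6]
65 6 [316.8 212.3] [226.1 329.7]
-65 -6 [178.9 224.4] [183.4 298.4]
-65 6 [177.1 211.9] [187.8 294.9]
```

Emit:
carry_out:
  offset:
    - [0.0045,-0.0015,-0.03]
    - [0,0,-0.055]
    - [0,0,-0.055]
    - [0,0,-0.05]
    - [0,0,-0.035]
    - [0,0,-0.02]
    - [0,0,-0.005]
    - [0,0,0]
  twist: [0,0,0,0,0,0,0,0]
  newtons: 8

```text
clock: 44.48
tool_pos: [0.5438, -0.3739, 0.0183]
eef_rot: [0.707, -0.018, 0.019, -0.707]
contact_force: [0.6, 0.5, 0.6]
opening: 0.996
```

```bash
python3 -c "
from h import *
st()"
```

```text
t 44.48 tcp [ 0.5438 -0.3739  0.0183] jaw yaw -3.0 down [ 0.002 -0.001 -1.   ] open 87.8 F [0.6 0.5 0.6] M [-0.05 -0.1  -0.04] q [ 0.73  1.05 -0.38  1.57  0.57  0.64  0.01]
```

Emit:
carry_out:
  offset:
    - [0,0,0]
    - [0,0,0]
    - [0,0,0]
    - [0,0,0]
    - [0,0,0]
    - [0,0,0]
  twist: [0,0,0,0,0,0]
  grip: 0.05

```text
clock: 45.22
tool_pos: [0.5432, -0.3741, 0.0177]
eef_rot: [0.707, -0.018, 0.019, -0.707]
contact_force: [-1.3, 0.2, 5.8]
opening: 0.698
```

Emit:
carry_out:
  offset:
    - [0,0,0.005]
    - [0,0,0.02]
    - [0,0,0.04]
    - [0,0,0.04]
    - [0,0,0.015]
    - [0,0,0]
  twist: [0,0,0,0,0,0]

```text
clock: 45.98
tool_pos: [0.5432, -0.3742, 0.1382]
eef_rot: [0.707, -0.018, 0.019, -0.707]
contact_force: [0.3, -0.6, -1.3]
opening: 0.691
```

```bash
python3 -c "
from h import *
st()
print([onz('scene',q,.019) for q in ((310.8,263.75),(277.9,289.2))],[onz('side',q,.019) for q in ((334.1,248.7),(357.2,227))])
shot('side','pics/h2_side.png');p=shot('scene','pics/h2_scene.png')
for c in ('scene','side'):
  im=cv2.imread(f'pics/h2_{c}.png'); h=cv2.cvtColor(im,cv2.COLOR_BGR2HSV)
  m=cv2.inRange(h,(22,140,60),(35,255,255)); n,l,s,ce=cv2.connectedComponentsWithStats(m)
  for i in range(1,n):
    if s[i,4]>30: print(c,s[i],ce[i].round(1))
print(proj('scene',[.5438,-.3739,.138+.019]),proj('side',[.5438,-.3739,.138+.019]))
"
```

```text
t 45.98 tcp [ 0.5432 -0.3742  0.1382] jaw yaw -3.0 down [ 0.001 -0.001 -1.   ] open 60.9 F [ 0.3 -0.6 -1.3] M [-0.08 -0.13 -0.03] q [ 0.77  0.88 -0.46  1.53  0.48  0.84  0.08]
[array([ 0.5349, -0.0943,  0.019 ]), array([ 0.5267, -0.2015,  0.019 ])] [array([ 0.5294, -0.0889,  0.019 ]), array([ 0.5225, -0.1995,  0.019 ])]
scene [419 274  25  19 376] [431.3 282.8]
scene [178 294  18  15  94] [186.4 300. ]
[[217.42332779 305.04115755]] [[386.09340474 158.97169462]]
```

```bash
python3 -c "
from h import *
for c,pts in (('scene',((310.8,263.75),(277.9,289.2))),('side',((334.1,248.7),(357.2,227)))):
  g=cv2.imread('pics/%s0.png'%c,0)
  for (x,y) in pts:
    x0,y0=int(x)-16,int(y)-14; q=g[y0:y0+28,x0:x0+32]
    print(c,x0,y0); 
    for r in q[::2]: print(' '.join('%3d'%v for v in r[::2]))
" | head -70
```

```text
scene 294 249
169 158 153 156 169 173 189 171 142 139 143 138 132 182 183 196
158 154 160 186 147  75  76  78 123 143 138 132 137 158 173 189
150 162 195 122  79  78  79  76 112 137 134 129 132 134 161 166
154 188 105  78  81  77 120 157 187 180 158 140 138 132 133 133
147 193  96  80  88 191 194 197 196 196 194 194 160 131 133 138
149 151  91  85 192 191 194 191 191 191 197 194 198 144 140 141
 96  90 103 141 195 194 192 196 197 195 197 196 197 168 132 163
 65  87 122 133 191 191 194 199 201 197 194 198 197 170 134 200
 58  87 132  63 183 192 198 196 198 195 197 197 194 114 152 196
 89 139 122  57  88 189 198 192 195 198 200 187 129 172 178 125
133 136 128  53  71  75 105 176 185 177 142 122 160 178 159 193
137 134 134  52  48  75  76  76  83 182 181 126  78 178 161  95
140 137 135 129  75  49  65  74  76  77  75 104 190 141  96 105
136 134 133 133 137 133 137  75  77  77 114 196 114  94 106 110
scene 261 275
195 195 189 183 193 175 173 120  95 140 134 134 132 137 129 135
192 185 182 197 123  75  78  80  89 138 135 134 129 131 130 130
184 193 176  81  82  73  78  79  84 134 136 134 
[... 1837 characters left out ...]
  98 100 136 109  72  82  99 107 108 106 113 118 137 132 138
 99  98 140 110  67  74  97 112 129 127 110 110 110 109 116 138
 99  84 146  68  64 131 159 157 156 154 152 122 107 107 107 109
 90 101 120  61 110 156 155 161 158 156 158 152 114 107 145 112
107 107  85  48 141 159 156 154 158 159 151 155 102 107 149 114
110 106  80  76 108 155 157 158 153 155 154 153  66 135 120  45
110 105 111 110 101 124 153 157 156 158 156 105 112 120  65  46
112 110 111 108 107 107 102 119 121 121 135 133 120  67  55 103
107 109 109 106 108 109 102  97  93 107  86  81  68  62  77 106
109 106 103 111 108 109 111 105 107  94  81  80  67  79 110 102
110 108 109 109 111 110 111 108 112  86  89  98 112 117 114 132
```

Emit:
carry_out:
  offset:
    - [0,0.02,0.005]
    - [0,0.03,0.005]
    - [0,0.03,0]
    - [-0.005,0.03,0]
    - [-0.005,0.035,0]
    - [-0.005,0.035,0]
    - [-0.005,0.035,0]
    - [-0.005,0.03,0]
  twist: [-8,-10,-10,-10,-10,-10,-10,-10]

```text
clock: 47.08
tool_pos: [0.5166, -0.1272, 0.1457]
eef_rot: [0.537, -0.461, 0.459, -0.536]
contact_force: [0.3, -0.6, 0.3]
opening: 0.694
```

Emit:
carry_out:
  offset:
    - [-0.008,0.025,0]
    - [-0.003,0.015,0]
    - [0,0,0]
    - [0,0,0]
  twist: [-10,-2.6,0,0]

```text
clock: 47.58
tool_pos: [0.5066, -0.0898, 0.1466]
eef_rot: [-0.485, 0.515, -0.515, 0.484]
contact_force: [-0.2, -0.8, -1.0]
opening: 0.695
```

```bash
python3 -c "
from h import *
import pickle
st(); p=shot('wrist','pics/n1.png'); pickle.dump(p,open('n1.pkl','wb'))
for X in ((.5305,-.09,.019),(.5235,-.1995,.019),(.641,-.15,.043)): print(proj('wrist',X,p).round(1))
print(p['eye'].round(3))
"
```

```text
t 47.58 tcp [ 0.5066 -0.0898  0.1466] jaw yaw -93.6 down [-0.001 -0.001 -1.   ] open 61.3 F [-0.2 -0.8 -1. ] M [ 0.    0.04 -0.03] q [ 0.07  0.69  0.03  1.99 -0.04  0.46 -1.5 ]
[[308.9 199.4]]
[[459.2 200.1]]
[[398.1  16.2]]
[ 0.577 -0.094  0.292]
```

```bash
python3 -c "
from h import *
import pickle
print(onz('scene',(310.8,262.5),.019),onz('scene',(277.6,288.5),.019),onz('side',(334,248.5),.019),onz('side',(357,226.7),.019))
p=pickle.load(open('n1.pkl','rb')); im=cv2.imread('pics/n1.png'); g=cv2.medianBlur(cv2.cvtColor(im,cv2.COLOR_BGR2GRAY),3)
for (cx,cy) in ((309,199),(459,200)):
  print(cx,cy)
  for r in range(cy-56,cy+57,7): print('%3d'%r,' '.join('%3d'%v for v in g[r,cx-56:cx+57:7]))
"
```

```text
[ 0.5323 -0.0913  0.019 ] [ 0.5248 -0.2005  0.019 ] [ 0.53   -0.0893  0.019 ] [ 0.5237 -0.2001  0.019 ]
309 199
143 197 202 182 173 170 171 167 175 166 172 165 169 178 191 188 189 197
150 198 207 205 171 172 186 238 226 230 245 246 229  87 179 189 193 191
157 197 199 199 194 244 248 109  82 130 180 193 237 247 215 122 185 191
164 202 200 199 235 205  95 126 175 164 163 171 203 196 241 150 144 188
171 198 197 203 182 172 175 223 248 247 247 246 124 166 192 192 188 195
178 204 188 198 183 166 248 243 244 244 246 245 244 126 156 194 198 191
185 203 200 199 170 224 245 247 244 246 245 245 244 244 110 189 199 201
192 199 200 203 170 246 244 247 244 246 247 246 244 246 126 164 194 195
199 199 194 195 196 246 245 242 245 248 248 244 245 245 171 161 191 193
206 193 194 194 199 244 244 246 242 241 207 169 238 243 131 106 107 125
213 190 204 185 195 234 243 246 243 222 143 138 141 142 110 107 104 107
220 193 195 183 169 169 243 245 247 224 140 149 148 105 106 106 104 109
227 195 194 195 173 169 169 238 242 160 140 143  88  76 109 108 106 104
234 201 198 201 201  93  91  87 156 167 153  76  87 
[... 767 characters left out ...]
 244 241 245 241 244 246 243 244 244 196 187 185 186
200 192 188 190 140 244 244 243 243 246 247 242 244 245 192 189 184 189
207 196 195 192 150 243 243 243 241 243 244 240 226 182 105 104 104 127
214 164 122 112 106 158 177 180 175 149 144 139 138 132 104 104  97 104
221 104  88  75  79  84 149 149 149 144 147 148 141 100 101 107 104  99
228 104 107  78  77  76  76 135 145 142 143 110  95 107 102 107 108 104
235 108 108 102  90  91  76  75  74  77  87  93  92  93 102 104 101 105
242 108 110 110 107 149 138  94  95  94  94  95 102 143 145 103 104 102
249 107 107 108 105 110 131 148 145 148 142 156 143 106 103 105 101 101
256 107 110 106 108 106 104 106 106 108 107 108 103 105 103 102  98 107
```

Emit:
carry_out:
  offset:
    - [0.003,0.001,-0.03]
    - [0,0,-0.04]
    - [0,0,-0.03]
    - [0,0,-0.01]
    - [0,0,-0.004]
    - [0,0,0]
  twist: [0,0,0,0,0,0]

```text
clock: 48.38
tool_pos: [0.5104, -0.0882, 0.0339]
eef_rot: [0.484, -0.515, 0.516, -0.484]
contact_force: [0.0, 0.4, -0.9]
opening: 0.692
```

```bash
python3 -c "
from h import *
st()"
```

```text
t 48.38 tcp [ 0.5104 -0.0882  0.0339] jaw yaw -93.6 down [ 0.001 -0.    -1.   ] open 61.0 F [ 0.   0.4 -0.9] M [ 0.06 -0.02  0.02] q [ 0.07  0.9   0.01  2.03 -0.05  0.21 -1.51]
```

Emit:
carry_out:
  offset:
    - [-0.005,0,0]
    - [-0.005,0,0]
    - [-0.005,0.001,0]
    - [-0.005,0,0]
    - [-0.004,0,0]
    - [-0.002,0.001,0]
    - [0,0,0]
  twist: [0,0,0,0,0,0,0]

```text
clock: 49.25
tool_pos: [0.4833, -0.0857, 0.0332]
eef_rot: [-0.484, 0.516, -0.515, 0.484]
contact_force: [-0.6, -0.3, 0.4]
opening: 0.69
```

```bash
cat > yel.py <<'E'
from h import *
import sys
def yel(tag,cams=('scene','side','wrist')):
  for c in cams:
    p=shot(c,f'pics/{tag}_{c}.png'); im=cv2.imread(f'pics/{tag}_{c}.png'); h=cv2.cvtColor(im,cv2.COLOR_BGR2HSV)
    m=cv2.inRange(h,(18,120,45),(36,255,255)); n,l,s,ce=cv2.connectedComponentsWithStats(m)
    for i in range(1,n):
      if s[i,4]>40: 
        q=np.column_stack(np.where(l==i))[:,::-1].astype(np.float32); r=cv2.minAreaRect(q)
        print(c,s[i][:5],ce[i].round(1),"rect",np.round(r[1],1),round(r[2]),onz(c,ce[i],.025,p))
st(); yel(sys.argv[1])
E
python3 yel.py n2
```

```text
t 49.25 tcp [ 0.4833 -0.0857  0.0332] jaw yaw -93.6 down [-0.001  0.    -1.   ] open 60.8 F [-0.6 -0.3  0.4] M [-0.02  0.04 -0.01] q [ 0.08  0.89  0.01  2.1  -0.05  0.15 -1.5 ]
scene [ 311   78  121  104 3047] [362.8 126.6] rect [ 57.9 138.4] 50 [0.2901 0.4467 0.025 ]
scene [210  95  21  15 134] [219.3 101.3] rect [10.2 22.3] 60 [-0.1834  0.2569  0.025 ]
scene [317  95  23  10  92] [328.3  99.3] rect [22.2  7.7] 6 [0.0995 0.5045 0.025 ]
scene [314 103  12  10  51] [319.6 107.2] rect [9.3 8.6] 59 [0.1086 0.4468 0.025 ]
scene [ 429  119  106  107 2716] [479.8 170. ] rect [ 44.4 122.8] 40 [0.6831 0.4859 0.025 ]
scene [  59  121  107   61 1258] [112.8 155.6] rect [ 16.7 117.7] 61 [-0.2037 -0.1562  0.025 ]
scene [404 132  23  18 189] [413.6 140.6] rect [22.1 13.2] 20 [0.4569 0.4862 0.025 ]
scene [239 141  27  20 122] [253.4 151. ] rect [ 9.4 26.9] 59 [0.1111 0.1311 0.025 ]
scene [ 454  140  103  113 1357] [491.6 202.6] rect [ 27.3 140.3] 38 [0.7735 0.3791 0.025 ]
scene [420 142  37  23 367] [437.1 152.6] rect [34.5 16.3] 22 [0.5449 0.4791 0.025 ]
scene [559 147  16  13  99] [567.  152.7] 
[... 4470 characters left out ...]
ct [ 19.  119.5] 87 [ 0.5368 -0.0154  0.025 ]
wrist [  61  208  134   60 2693] [118.  242.6] rect [ 59.7 129.4] 84 [ 0.5145 -0.0055  0.025 ]
wrist [  225   254   173   100 10761] [311.6 308.7] rect [ 99. 172.] 90 [ 0.479 -0.086  0.025]
wrist [  75  267  127   75 3906] [142.6 293. ] rect [ 71.9 125.1] 85 [ 0.4909 -0.0118  0.025 ]
wrist [ 111  335   38   76 1398] [125.5 373. ] rect [33.2 76.9] 8 [0.4504 0.0044 0.025 ]
wrist [ 474  335   38   76 1390] [496.5 372.9] rect [76.6 33.3] 82 [ 0.4397 -0.1716  0.025 ]
wrist [ 186  392  252   33 6228] [311.3 407. ] rect [ 32. 251.] 90 [ 0.4265 -0.0826  0.025 ]
wrist [ 199  422  441   21 3871] [464.7 434.6] rect [ 15.5 440.1] 88 [ 0.4042 -0.1586  0.025 ]
```

```bash
cat > tilt.py <<'E'
from h import *
def rows(G,yaw,sgn,p,ths=range(0,100,10)):
    """bearing faces local +x*sgn at 0; tilts up by th; prints rim bbox in wrist"""
    a=np.linspace(0,2*np.pi,40)
    for th in ths:
        t=np.radians(th); P=[]
        for d in (-.006,.006):
            v=np.column_stack([np.full(40,d),.031*np.sin(a),.031*np.cos(a)])   # axis x, disc yz
            x=v[:,0]*np.cos(t)-v[:,2]*np.sin(t); z=v[:,0]*np.sin(t)+v[:,2]*np.cos(t)
            P.append(np.column_stack([sgn*x,v[:,1],z]))
        X=R.from_euler('z',yaw,degrees=True).apply(np.vstack(P))+G
        q=proj('wrist',X,p); print(th,q.min(0).round(),q.max(0).round())
def blob(img):
    im=cv2.imread(img); h=cv2.cvtColor(im,cv2.COLOR_BGR2HSV)
    m=cv2.inRange(h,(23,150,45),(34,255,255)); n,l,s,ce=cv2.connectedComponentsWithStats(m)
    for i in range(1,n):
        if s[i,4]>1500: print('blob',s[i],ce[i].round())
if __name__=="__main__":
    import sys
    s=st(); p=shot('wrist',f'pics/{sys.argv[1]}.png'); blob(f'pics/{sys.argv[1]}.png')
    rows(s["tool_pos"]+[0,0,.019],-3.6,int(sys.argv[2]),p)
E
python3 tilt.py n3 1
```

```text
t 49.4 tcp [ 0.4835 -0.0858  0.0332] jaw yaw -93.6 down [-0.001  0.    -1.   ] open 60.9 F [0.  0.  0.5] M [-0.04  0.06  0.07] q [ 0.08  0.89  0.01  2.1  -0.05  0.15 -1.5 ]
0 [224. 283.] [396. 400.]
10 [224. 274.] [397. 411.]
20 [224. 265.] [397. 418.]
30 [224. 257.] [397. 422.]
40 [224. 251.] [397. 423.]
50 [224. 247.] [397. 422.]
60 [224. 246.] [397. 423.]
70 [224. 246.] [397. 421.]
80 [224. 246.] [397. 417.]
90 [224. 246.] [397. 410.]
```

Emit:
carry_out:
  offset:
    - [0.009,-0.0005,0]
    - [0.009,-0.0005,0]
    - [0.008,-0.0005,0]
    - [0.0025,0,-0.004]
    - [0.0025,0,-0.004]
    - [0.0025,0,-0.003]
    - [0,0,0]
  twist: [0,0,0,0,0,0,0]
  newtons: 6

```text
clock: 50.32
tool_pos: [0.5176, -0.0874, 0.0219]
eef_rot: [0.484, -0.515, 0.515, -0.484]
contact_force: [0.9, -0.5, -0.0]
opening: 0.694
```

```bash
python3 tilt.py n4 1
```

```text
t 50.33 tcp [ 0.5176 -0.0874  0.0219] jaw yaw -93.6 down [ 0. -0. -1.] open 61.1 F [ 0.9 -0.5 -0. ] M [ 0.07 -0.02 -0.02] q [ 0.07  0.93  0.01  2.   -0.05  0.21 -1.51]
0 [225. 283.] [396. 400.]
10 [224. 274.] [397. 411.]
20 [224. 265.] [397. 418.]
30 [224. 257.] [397. 422.]
40 [224. 251.] [397. 423.]
50 [224. 247.] [397. 422.]
60 [224. 246.] [397. 423.]
70 [224. 246.] [397. 421.]
80 [224. 246.] [397. 417.]
90 [224. 246.] [397. 410.]
```

Emit:
carry_out:
  offset:
    - [0.0025,-0.0005,-0.003]
    - [0.0025,-0.0005,-0.003]
    - [0.0025,-0.0005,-0.003]
    - [0.002,-0.0005,-0.003]
    - [0.002,-0.0005,-0.002]
    - [0,0,0]
    - [0,0,0]
  twist: [0,0,0,0,0,0,0]

```text
clock: 51.25
tool_pos: [0.529, -0.0899, 0.0082]
eef_rot: [0.484, -0.515, 0.515, -0.484]
contact_force: [-0.6, 0.1, 1.0]
opening: 0.691
```

```bash
sed -i 's/(23,150,45),(34,255,255)/(18,120,45),(36,255,255)/' tilt.py; python3 tilt.py n5 1 | head -8
python3 -c "
from tilt import *
blob('pics/n4.png')"
```

```text
t 51.25 tcp [ 0.529  -0.0899  0.0082] jaw yaw -93.6 down [ 0. -0. -1.] open 60.9 F [-0.6  0.1  1. ] M [0.07 0.11 0.03] q [ 0.07  0.96  0.01  1.97 -0.05  0.21 -1.51]
blob [    0    12   177   262 18746] [ 76. 157.]
blob [  224   260   175    94 11769] [311. 311.]
blob [ 242  392  140   39 3859] [311. 408.]
blob [ 198  421  442   22 3870] [467. 435.]
0 [225. 284.] [396. 400.]
10 [224. 274.] [397. 411.]
20 [224. 265.] [397. 418.]
blob [   0    0  144   89 4541] [61. 45.]
blob [  17   75  135   93 6766] [ 85. 121.]
blob [  43  176  147   84 3055] [134. 218.]
blob [  224   252   175   102 10883] [311. 305.]
blob [ 243  392  137   38 3626] [311. 407.]
blob [ 200  421  440   22 3875] [467. 435.]
```

```bash
python3 -c "
from h import *
im=cv2.imread('pics/n5.png'); h=cv2.cvtColor(im,cv2.COLOR_BGR2HSV)
for c in (311,280,342): print(c,[(r,h[r,c].tolist()) for r in range(236,432,6)])
p=camera_params('wrist'); N=np.array([.529,-.0899,0])
for nm,X in (('top+31',(.031,0,.0307)),('bot+31',(.031,0,.0195)),('boss+15',(.015,0,.043)),('boss-15',(-.015,0,.043)),('top-31',(-.031,0,.031)),('bay wall',(.0505,0,.043))): print(nm,proj('wrist',N+X,p).round(0))
"
```

```text
311 [(236, [26, 16, 253]), (242, [23, 44, 205]), (248, [23, 43, 102]), (254, [20, 45, 114]), (260, [21, 154, 109]), (266, [25, 191, 246]), (272, [25, 191, 248]), (278, [22, 188, 134]), (284, [22, 197, 133]), (290, [22, 194, 133]), (296, [22, 200, 131]), (302, [22, 197, 128]), (308, [22, 197, 128]), (314, [22, 206, 119]), (320, [22, 198, 160]), (326, [22, 192, 178]), (332, [18, 30, 110]), (338, [19, 31, 117]), (344, [18, 28, 92]), (350, [20, 19, 80]), (356, [45, 11, 47]), (362, [23, 22, 47]), (368, [45, 10, 51]), (374, [15, 19, 54]), (380, [30, 15, 51]), (386, [18, 24, 54]), (392, [12, 19, 67]), (398, [22, 198, 174]), (404, [22, 198, 175]), (410, [22, 201, 174]), (416, [22, 199, 176]), (422, [22, 206, 176]), (428, [27, 179, 253])]
280 [(236, [25, 31, 240]), (242, [24, 30, 242]), (248, [22, 38, 126]), (254, [27, 26, 89]), (260, [22, 46, 105]), (266, [21, 129, 111]), (272, [23, 197, 132]), (278, [23, 196, 134]), (284, [22, 191, 136]), (290, [23, 194, 133]), (296, [22, 199, 132]), (302, [22, 199, 131]), (308, [23, 199, 128]), (314, [22, 204, 126]), (320, [22, 196, 126]), (326, [22, 196, 
[... 548 characters left out ...]
 194, 245]), (284, [23, 197, 132]), (290, [22, 191, 135]), (296, [23, 200, 134]), (302, [23, 202, 154]), (308, [22, 204, 150]), (314, [22, 197, 149]), (320, [22, 194, 146]), (326, [22, 201, 127]), (332, [22, 192, 178]), (338, [22, 193, 169]), (344, [22, 199, 132]), (350, [19, 94, 111]), (356, [0, 0, 43]), (362, [24, 28, 46]), (368, [15, 19, 54]), (374, [0, 15, 50]), (380, [23, 20, 51]), (386, [15, 19, 53]), (392, [19, 126, 91]), (398, [22, 198, 178]), (404, [22, 200, 180]), (410, [23, 201, 180]), (416, [22, 197, 181]), (422, [21, 188, 179]), (428, [22, 106, 253])]
top+31 [[305. 254.]]
bot+31 [[305. 245.]]
boss+15 [[308. 313.]]
boss-15 [[313. 392.]]
top-31 [[315. 406.]]
bay wall [[300. 204.]]
```

Emit:
carry_out:
  offset:
    - [0,0,-0.0015]
    - [0.0015,0,0]
    - [0.0015,0,0]
    - [0,0,0]
  twist: [0,0,0,0]
  newtons: 4

```text
clock: 51.8
tool_pos: [0.5323, -0.0899, 0.0065]
eef_rot: [0.484, -0.515, 0.516, -0.484]
contact_force: [0.6, -0.9, 0.0]
opening: 0.689
```

```bash
python3 tilt.py n6 1 | head -5; python3 -c "
from h import *
im=cv2.imread('pics/n6.png'); h=cv2.cvtColor(im,cv2.COLOR_BGR2HSV)
for c in (311,): print(c,[(r,h[r,c].tolist()) for r in list(range(240,270,3))+list(range(311,345,3))+list(range(410,432,3))])"
```

```text
t 51.8 tcp [ 0.5323 -0.0899  0.0065] jaw yaw -93.6 down [ 0.001 -0.    -1.   ] open 60.7 F [ 0.6 -0.9  0. ] M [-0.01 -0.05 -0.03] q [ 0.07  0.96  0.01  1.96 -0.05  0.22 -1.51]
blob [    0     0   177   281 19201] [ 75. 162.]
blob [  223   261   176    93 11767] [310. 312.]
blob [ 240  392  143   41 4027] [310. 409.]
blob [ 197  421  443   22 3875] [467. 435.]
311 [(240, [27, 18, 253]), (243, [26, 15, 253]), (246, [26, 16, 253]), (249, [24, 27, 245]), (252, [21, 43, 208]), (255, [27, 29, 87]), (258, [21, 41, 106]), (261, [21, 120, 108]), (264, [22, 201, 137]), (267, [24, 193, 242]), (311, [22, 208, 126]), (314, [23, 203, 122]), (317, [22, 196, 122]), (320, [23, 198, 125]), (323, [22, 196, 133]), (326, [22, 197, 133]), (329, [22, 198, 148]), (332, [20, 130, 122]), (335, [21, 24, 107]), (338, [20, 26, 116]), (341, [16, 32, 120]), (344, [20, 26, 120]), (410, [22, 200, 176]), (413, [23, 205, 174]), (416, [22, 206, 173]), (419, [23, 199, 176]), (422, [22, 199, 177]), (425, [27, 192, 253]), (428, [28, 189, 253]), (431, [26, 151, 252])]
```

```bash
python3 -c "
from h import *
p=camera_params('wrist'); G=np.array([.5323,-.0899,.0255])
Rz=R.from_euler('z',-3.6,degrees=True)
for off in (0,-.003,-.006,-.009):
  for th in (60,70,80,90):
    t=np.radians(th); u=np.array([np.sin(t),0,-np.cos(t)]); n=np.array([np.cos(t),0,np.sin(t)])
    f=lambda a,b: proj('wrist',G+Rz.apply(u*(a+off)+n*b),p)[0,1].round()
    print(off,th,'far',f(.031,.006),f(.031,-.006),'near',f(-.031,.006),f(-.031,-.006),'bossfar',f(.015,.018),'rad', f(.010,.018))
"
```

```text
0 60 far 245.0 252.0 near 423.0 416.0 bossfar 283.0 rad 298.0
0 70 far 246.0 248.0 near 421.0 409.0 bossfar 292.0 rad 308.0
0 80 far 249.0 245.0 near 417.0 400.0 bossfar 303.0 rad 319.0
0 90 far 256.0 245.0 near 410.0 390.0 bossfar 316.0 rad 330.0
-0.003 60 far 253.0 259.0 near 432.0 424.0 bossfar 292.0 rad 307.0
-0.003 70 far 254.0 255.0 near 430.0 417.0 bossfar 302.0 rad 317.0
-0.003 80 far 258.0 253.0 near 424.0 407.0 bossfar 313.0 rad 328.0
-0.003 90 far 264.0 253.0 near 417.0 396.0 bossfar 324.0 rad 338.0
-0.006 60 far 261.0 267.0 near 442.0 433.0 bossfar 301.0 rad 317.0
-0.006 70 far 262.0 263.0 near 438.0 424.0 bossfar 311.0 rad 326.0
-0.006 80 far 266.0 261.0 near 432.0 414.0 bossfar 322.0 rad 337.0
-0.006 90 far 273.0 261.0 near 423.0 402.0 bossfar 333.0 rad 347.0
-0.009 60 far 269.0 274.0 near 451.0 442.0 bossfar 310.0 rad 326.0
-0.009 70 far 271.0 271.0 near 447.0 432.0 bossfar 320.0 rad 336.0
-0.009 80 far 275.0 269.0 near 439.0 421.0 bossfar 331.0 rad 345.0
-0.009 90 far 281.0 269.0 near 429.0 408.0 bossfar 341.0 rad 355.0
```

Emit:
carry_out:
  offset:
    - [0.0015,0,0]
    - [0.002,0,0]
    - [0,0,0]
  twist: [0,0,0]

```text
clock: 52.22
tool_pos: [0.5356, -0.0898, 0.0067]
eef_rot: [0.484, -0.515, 0.515, -0.484]
contact_force: [0.6, -0.6, -0.7]
opening: 0.688
```

Emit:
carry_out:
  offset:
    - [0,0,0]
    - [0,0,0]
    - [0,0,0]
    - [0,0,0]
  twist: [0,0,0,0]
  grip: 0.078

```text
clock: 52.72
tool_pos: [0.5353, -0.0899, 0.0067]
eef_rot: [0.484, -0.515, 0.515, -0.484]
contact_force: [-0.1, -0.2, -0.7]
opening: 0.888
```

Emit:
carry_out:
  offset:
    - [0,0,0.02]
    - [0,0,0.03]
    - [0,0,0.05]
    - [-0.02,0,0.03]
    - [-0.02,0,0]
    - [0,0,0]
  twist: [0,0,0,0,0,0]

```text
clock: 53.48
tool_pos: [0.4942, -0.09, 0.1382]
eef_rot: [0.484, -0.515, 0.516, -0.484]
contact_force: [0.6, 0.8, -0.4]
opening: 0.886
```

```bash
cat > chk.py <<'E'
from h import *
import sys
# seated half: compare expected top outline (rim circle r31 z=.031) ellipse with yellow mask in wrist picture
def chk(tag,N):
    p=shot('wrist',f'pics/{tag}.png'); im=cv2.imread(f'pics/{tag}.png'); h=cv2.cvtColor(im,cv2.COLOR_BGR2HSV)
    m=cv2.inRange(h,(18,140,45),(32,255,255)); n,l,s,ce=cv2.connectedComponentsWithStats(m)
    a=np.linspace(0,2*np.pi,60); C=lambda r,z,N=N:proj('wrist',np.column_stack([N[0]+r*np.cos(a),N[1]+r*np.sin(a),np.full(60,z)]),p)
    c=proj('wrist',[N[0],N[1],.031],p)[0]; print('expected rim bbox',C(.031,.031).min(0).round(),C(.031,.031).max(0).round(),'boss top bbox',C(.015,.043).min(0).round(),C(.015,.043).max(0).round())
    for i in range(1,n):
        x,y,w,hh,A=s[i]
        if A>800 and x-5<c[0]<x+w+5 and y-5<c[1]<y+hh+5: print('blob bbox',x,y,x+w,y+hh,A)
    x0,y0=(C(.031,.031).min(0)-14).astype(int); x1,y1=(C(.031,.031).max(0)+14).astype(int)
    x0,y0=max(x0,0),max(y0,0)
    for r in range(y0,min(y1,480),5): print(r,''.join('Y' if m[r,k] else ('#' if h[r,k,2]>200 else ('.' if h[r,k,2]<90 else '-')) for k in range(x0,min(x1,640),3)))
st(); chk(sys.argv[1],(float(sys.argv[2]),float(sys.argv[3])))
E
python3 chk.py n7 .530 -.090
```

```text
t 53.48 tcp [ 0.4942 -0.09    0.1382] jaw yaw -93.6 down [-0. -0. -1.] open 78.0 F [ 0.6  0.8 -0.4] M [0.03 0.   0.04] q [ 0.07  0.7   0.03  2.03 -0.04  0.42 -1.5 ]
expected rim bbox [261. 139.] [354. 232.] boss top bbox [284. 166.] [331. 213.]
blob bbox 262 138 354 231 5682
125 -----------------------------------------
130 ---------------############--------------
135 ------------######--------#####-.--------
140 ---------#####--YYYYYYYYY----####--------
145 --------###--YYYYYYYYYYYYYYYY---##-------
150 ----------#YYYYYYYYYYYYYYYYYYYY----------
155 ---------YYYYYYYYYYYYYYYYYYYYYYYY--------
160 --------YYYYYYYYYYYYYYYYYYYYYYYYYY-.-----
165 -------YYYYYYYYYYYYYYYYYYYYYYYYYYYY------
170 ------YYYYYYYYYYYYYYYYYYYYYYYYYYYYYY-----
175 ------YYYYYYYYYYY#------#YYYYYYYYYYY-----
180 ------YYYYYYYYY#----------YYYYYYYYYY-----
185 -----#YYYYYYYYY#-----------YYYYYYYYY-----
190 -----#YYYYYYYYY------------YYYYYYYYY-----
195 ------YYYYYYYYY#----------YYYYYYYYYY-----
200 ------YYYYYYYYYY#--------YYYYYYYYYY------
205 -------YYYYYYYYYYYY####YYYYYYYYYYYY------
210 --------YYYYYYYYYYYYYYYYYYYYYYYYYY----.--
215 ---------YYYYYYYYYYYYYYYYYYYYYYY---------
220 -----------YYYYYYYYYYYYYYYYYYYY..--------
225 ----------#--YYYYYYYYYYYYYYY--.----------
230 ---------#####------YY----.--------------
235 ------------######-----------------------
240 ----------------##-----------------------
245 -----------------------------------------
```

Emit:
carry_out:
  offset:
    - [0,-0.02,0.01]
    - [-0.01,-0.035,0.01]
    - [-0.01,-0.035,0]
    - [-0.01,-0.035,0]
    - [-0.01,-0.035,0]
    - [-0.01,-0.035,0]
    - [-0.01,-0.035,0]
    - [-0.01,-0.03,0]
  twist: [8,10,10,10,10,10,10,10]
  grip: 0.088

```text
clock: 54.52
tool_pos: [0.4257, -0.3521, 0.1566]
eef_rot: [0.701, -0.094, 0.095, -0.701]
contact_force: [-0.6, -0.5, -0.3]
opening: 0.998
```

Emit:
carry_out:
  offset:
    - [-0.01,-0.021,0]
    - [-0.002,0,0]
    - [0,0,0]
    - [0,0,0]
  twist: [10,2.6,0,0]

```text
clock: 55.02
tool_pos: [0.4145, -0.3694, 0.1569]
eef_rot: [-0.707, 0.018, -0.018, 0.707]
contact_force: [0.4, 0.6, -0.1]
opening: 1.001
```

```bash
python3 -c "
from h import *
s=st(); p=shot('wrist','pics/g2.png'); im=cv2.imread('pics/g2.png'); h=cv2.cvtColor(im,cv2.COLOR_BGR2HSV)
m=cv2.inRange(h,(21,160,45),(32,255,255)); n,l,st_,ce=cv2.connectedComponentsWithStats(m)
print([x.tolist() for x in st_[1:] if x[4]>800])
for y in (-.37,-.372):
  a=np.linspace(0,2*np.pi,60); q=proj('wrist',np.vstack([np.column_stack([.4125+.031*np.cos(a),np.full(60,y+d)-.03*.052*0,.037+.031*np.sin(a)]) for d in (-.006,.006)]),p); print(y,q.min(0).round(),q.max(0).round(),proj('wrist',[[.4125,y-.006,.068],[.4125,y+.006,.068]],p).round())
print(''.join('Y' if m[r,int(q[:,0].mean())] else '-' for r in range(180,330,2)))
"
```

```text
t 55.02 tcp [ 0.4145 -0.3694  0.1569] jaw yaw -2.9 down [ 0.001  0.001 -1.   ] open 88.2 F [ 0.4  0.6 -0.1] M [-0.04 -0.11 -0.02] q [ 0.94  0.75 -0.51  1.85  0.55  0.69  0.06]
[[268, 222, 84, 44, 2854]]
-0.37 [265. 217.] [351. 256.] [[308. 256.]
 [307. 238.]]
-0.372 [265. 220.] [351. 259.] [[309. 259.]
 [308. 241.]]
----------------------YYYYYYYYYYYYYYYYYYYYY--------------------------------
```

Emit:
carry_out:
  offset:
    - [-0.0005,-0.0035,-0.02]
    - [0,0,-0.045]
    - [0,0,-0.04]
    - [0,0,-0.022]
    - [0,0,-0.009]
    - [0,0,-0.002]
    - [0,0,0]
  twist: [0,0,0,0,0,0,0]
  newtons: 8

```text
clock: 55.95
tool_pos: [0.4135, -0.3746, 0.0196]
eef_rot: [0.707, -0.018, 0.019, -0.707]
contact_force: [-0.6, -0.4, 0.2]
opening: 0.999
```

Emit:
carry_out:
  offset:
    - [0,0,0]
    - [0,0,0]
    - [0,0,0]
    - [0,0,0]
    - [0,0,0]
    - [0,0,0]
  twist: [0,0,0,0,0,0]
  grip: 0.05

```text
clock: 56.7
tool_pos: [0.413, -0.3745, 0.0189]
eef_rot: [0.707, -0.018, 0.019, -0.707]
contact_force: [-0.4, 0.4, 3.6]
opening: 0.699
```

Emit:
carry_out:
  offset:
    - [0,0,0.005]
    - [0,0,0.02]
    - [0,0,0.04]
    - [0,0,0.04]
    - [0,0.01,0.015]
    - [0,0,0]
  twist: [0,0,0,0,0,0]

```text
clock: 57.45
tool_pos: [0.4131, -0.3633, 0.1391]
eef_rot: [-0.707, 0.018, -0.018, 0.707]
contact_force: [0.1, -0.2, -0.8]
opening: 0.698
```

```bash
python3 -c "
from h import *
s=st()"
```

```text
t 57.45 tcp [ 0.4131 -0.3633  0.1391] jaw yaw -2.9 down [ 0.001  0.    -1.   ] open 61.5 F [ 0.1 -0.2 -0.8] M [-0.05 -0.13 -0.  ] q [ 0.93  0.77 -0.49  1.87  0.58  0.64  0.03]
```

Emit:
carry_out:
  offset:
    - [0.008,0.015,0.005]
    - [0.01,0.02,0.005]
    - [0.011,0.02,0]
    - [0.011,0.02,0]
    - [0.011,0.02,0]
    - [0.011,0.02,0]
    - [0.011,0.02,0]
    - [0.011,0.02,0]
  twist: [8,10,10,10,10,10,10,10]

```text
clock: 58.45
tool_pos: [0.4961, -0.2084, 0.1468]
eef_rot: [-0.558, -0.432, 0.433, 0.561]
contact_force: [-0.4, -0.3, -0.7]
opening: 0.697
```

Emit:
carry_out:
  offset:
    - [0.007,0.01,0]
    - [0,0,0]
    - [0,0,0]
    - [0,0,0]
  twist: [10,1.3,0,0]

```text
clock: 58.95
tool_pos: [0.5032, -0.2001, 0.1482]
eef_rot: [-0.516, -0.483, 0.483, 0.517]
contact_force: [0.3, 0.0, -0.3]
opening: 0.698
```

```bash
python3 -c "
from h import *
s=st()"
```

```text
t 58.95 tcp [ 0.5032 -0.2001  0.1482] jaw yaw 86.2 down [-0.001 -0.    -1.   ] open 61.5 F [ 0.3  0.  -0.3] M [ 0.03 -0.15 -0.01] q [ 0.79  0.85 -0.88  1.88  0.88  0.85  0.95]
```

Emit:
carry_out:
  offset:
    - [0.001,0.0013,-0.03]
    - [0,0,-0.04]
    - [0,0,-0.03]
    - [0,0,-0.01]
    - [0,0,-0.005]
    - [0,0,0]
  twist: [0.2,0,0,0,0,0]

```text
clock: 59.7
tool_pos: [0.5054, -0.1982, 0.0344]
eef_rot: [0.515, 0.485, -0.484, -0.515]
contact_force: [-1.1, -0.0, -0.1]
opening: 0.7
```

Emit:
carry_out:
  offset:
    - [-0.005,0,0]
    - [-0.005,0,0]
    - [-0.005,0.001,0]
    - [-0.005,0,0]
    - [-0.004,0,0]
    - [-0.002,0.001,0]
    - [0,0,0]
  twist: [0,0,0,0,0,0,0]

```text
clock: 60.58
tool_pos: [0.4784, -0.1961, 0.0337]
eef_rot: [-0.515, -0.484, 0.485, 0.515]
contact_force: [-0.6, -1.1, 1.1]
opening: 0.696
```

```bash
python3 -c "
from h import *
st(); G=get_state()['tool_pos']+[0,0,.019]; p=shot('wrist','pics/k1.png'); im=cv2.imread('pics/k1.png'); h=cv2.cvtColor(im,cv2.COLOR_BGR2HSV)
print([(r,h[r,311].tolist()) for r in range(230,440,6)])
Rz=R.from_euler('z',-3.6,degrees=True)
for th in (0,20,30,40,50):
    t=np.radians(th); u=np.array([np.sin(t),0,-np.cos(t)]); n=np.array([np.cos(t),0,np.sin(t)])
    f=lambda a,b: proj('wrist',G+Rz.apply(u*a+n*b),p)[0,1].round()
    print(th,'top plain',f(-.031,-.006),'top bearing',f(-.031,.006),'bottom plain',f(.031,-.006))
"
```

```text
t 60.58 tcp [ 0.4784 -0.1961  0.0337] jaw yaw 86.5 down [-0.001 -0.    -1.   ] open 61.3 F [-0.6 -1.1  1.1] M [-0.01 -0.09  0.  ] q [ 0.71  0.99 -0.7   2.    1.18  0.63  0.69]
[(230, [16, 129, 140]), (236, [16, 127, 142]), (242, [16, 135, 138]), (248, [15, 128, 135]), (254, [16, 131, 125]), (260, [16, 134, 129]), (266, [19, 51, 85]), (272, [30, 24, 94]), (278, [21, 184, 118]), (284, [22, 208, 152]), (290, [22, 202, 153]), (296, [22, 210, 153]), (302, [22, 211, 151]), (308, [22, 205, 152]), (314, [22, 201, 128]), (320, [22, 200, 131]), (326, [24, 203, 239]), (332, [24, 196, 244]), (338, [25, 198, 246]), (344, [25, 195, 244]), (350, [23, 197, 230]), (356, [173, 21, 49]), (362, [23, 20, 51]), (368, [23, 19, 54]), (374, [12, 20, 64]), (380, [18, 21, 61]), (386, [18, 22, 58]), (392, [22, 45, 108]), (398, [22, 46, 218]), (404, [22, 46, 215]), (410, [23, 44, 220]), (416, [21, 48, 196]), (422, [22, 43, 88]), (428, [23, 51, 90]), (434, [21, 49, 89])]
0 top plain 365.0 top bearing 400.0 bottom plain 284.0
20 top plain 327.0 top bearing 369.0 bottom plain 306.0
30 top plain 308.0 top bearing 350.0 bottom plain 318.0
40 top plain 291.0 top bearing 331.0 bottom plain 330.0
50 top plain 276.0 top bearing 312.0 bottom plain 343.0
```

Emit:
carry_out:
  offset:
    - [0.009,-0.0005,0]
    - [0.009,-0.0005,0]
    - [0.008,-0.0005,0]
    - [0.0025,0,-0.004]
    - [0.0025,-0.0005,-0.004]
    - [0.0025,0,-0.003]
    - [0.0025,-0.0005,-0.003]
    - [0.0025,-0.0005,-0.003]
  twist: [0,0,0,0,0,0,0,0]
  newtons: 6

```text
clock: 61.62
tool_pos: [0.5175, -0.1991, 0.0165]
eef_rot: [-0.515, -0.485, 0.485, 0.515]
contact_force: [-0.4, 0.3, 0.3]
opening: 0.695
```

Emit:
carry_out:
  offset:
    - [0.0025,-0.0005,-0.003]
    - [0.0025,0,-0.003]
    - [0.0025,-0.0005,-0.002]
    - [0.002,0,-0.0015]
    - [0,0,0]
    - [0,0,0]
  twist: [0,0,0,0,0,0]
  newtons: 4

```text
clock: 62.38
tool_pos: [0.5277, -0.2002, 0.0072]
eef_rot: [0.515, 0.485, -0.484, -0.515]
contact_force: [1.9, -0.7, -0.3]
opening: 0.693
```

```bash
python3 -c "
from h import *
st(); G=get_state()['tool_pos']+[0,0,.019]; p=shot('wrist','pics/k2.png'); im=cv2.imread('pics/k2.png'); h=cv2.cvtColor(im,cv2.COLOR_BGR2HSV)
print([(r,h[r,311].tolist()) for r in list(range(225,356,4))+list(range(390,436,4))])
Rz=R.from_euler('z',-3.6,degrees=True)
for off in (0,-.003,-.006,-.009):
  for th in (60,75,90):
    t=np.radians(th); u=np.array([np.sin(t),0,-np.cos(t)]); n=np.array([np.cos(t),0,np.sin(t)])
    f=lambda a,b: proj('wrist',G+Rz.apply(u*(a+off)+n*b),p)[0,1].round()
    print(off,th,'nearrim(-x) bot,top',f(-.031,-.006),f(-.031,.006),'boss -x',f(-.015,.018),'far +x top',f(.031,.006))
"
```

```text
t 62.38 tcp [ 0.5277 -0.2002  0.0072] jaw yaw 86.5 down [ 0.002  0.    -1.   ] open 61.0 F [ 1.9 -0.7 -0.3] M [ 0.02 -0.57 -0.01] q [ 0.68  1.07 -0.71  1.86  1.14  0.68  0.77]
[(225, [24, 26, 246]), (229, [24, 26, 247]), (233, [21, 47, 185]), (237, [22, 203, 138]), (241, [22, 204, 139]), (245, [22, 201, 203]), (249, [27, 186, 248]), (253, [27, 183, 248]), (257, [27, 183, 248]), (261, [27, 183, 248]), (265, [27, 180, 246]), (269, [22, 193, 169]), (273, [22, 196, 169]), (277, [23, 193, 169]), (281, [22, 197, 167]), (285, [22, 194, 168]), (289, [22, 197, 168]), (293, [22, 197, 167]), (297, [22, 201, 161]), (301, [23, 204, 151]), (305, [22, 212, 141]), (309, [22, 212, 148]), (313, [22, 205, 148]), (317, [22, 179, 137]), (321, [17, 35, 117]), (325, [16, 30, 186]), (329, [19, 32, 193]), (333, [20, 32, 191]), (337, [17, 29, 185]), (341, [30, 19, 53]), (345, [60, 4, 69]), (349, [45, 8, 64]), (353, [20, 14, 53]), (390, [20, 14, 55]), (394, [23, 46, 89]), (398, [20, 46, 189]), (402, [23, 41, 225]), (406, [23, 41, 223]), (410, [23, 33, 139]), (414, [21, 35, 138]), (418, [23, 33, 133]), (422, [2
[... 240 characters left out ...]
 246.0 256.0 boss -x 317.0 far +x top 410.0
-0.003 60 nearrim(-x) bot,top 258.0 288.0 boss -x 352.0 far +x top 378.0
-0.003 75 nearrim(-x) bot,top 244.0 264.0 boss -x 329.0 far +x top 392.0
-0.003 90 nearrim(-x) bot,top 238.0 248.0 boss -x 308.0 far +x top 404.0
-0.006 60 nearrim(-x) bot,top 252.0 282.0 boss -x 347.0 far +x top 375.0
-0.006 75 nearrim(-x) bot,top 237.0 256.0 boss -x 322.0 far +x top 388.0
-0.006 90 nearrim(-x) bot,top 230.0 239.0 boss -x 299.0 far +x top 397.0
-0.009 60 nearrim(-x) bot,top 245.0 276.0 boss -x 342.0 far +x top 372.0
-0.009 75 nearrim(-x) bot,top 229.0 248.0 boss -x 315.0 far +x top 383.0
-0.009 90 nearrim(-x) bot,top 222.0 230.0 boss -x 290.0 far +x top 391.0
```

Emit:
carry_out:
  offset:
    - [0.0015,0,0]
    - [0.001,0,0]
    - [0,0,0]
  twist: [0,0,0]

```text
clock: 62.8
tool_pos: [0.529, -0.2, 0.0071]
eef_rot: [-0.515, -0.484, 0.485, 0.515]
contact_force: [-0.4, -0.4, -0.7]
opening: 0.697
```

Emit:
carry_out:
  offset:
    - [0,0,0]
    - [0,0,0]
    - [0,0,0]
    - [0,0,0]
  twist: [0,0,0,0]
  grip: 0.078

```text
clock: 63.3
tool_pos: [0.5293, -0.2001, 0.0072]
eef_rot: [-0.515, -0.485, 0.485, 0.515]
contact_force: [0.4, -0.1, -0.1]
opening: 0.884
```

Emit:
carry_out:
  offset:
    - [0,0,0.02]
    - [0,0,0.03]
    - [0,0,0.05]
    - [0.02,0,0.05]
    - [0.02,0,0]
    - [0,0,0]
  twist: [0,0,0,0,0,0]

```text
clock: 64.05
tool_pos: [0.5703, -0.1998, 0.1576]
eef_rot: [0.515, 0.485, -0.484, -0.515]
contact_force: [0.1, -0.2, 0.0]
opening: 0.885
```

```bash
python3 chk.py k3 .524 -.200
```

```text
t 64.05 tcp [ 0.5703 -0.1998  0.1576] jaw yaw 86.5 down [ 0.002  0.    -1.   ] open 78.0 F [ 0.1 -0.2  0. ] M [ 0.09 -0.11  0.05] q [ 0.73  0.9  -0.88  1.69  0.83  0.97  1.03]
expected rim bbox [263. 123.] [351. 211.] boss top bbox [285. 147.] [329. 192.]
blob bbox 264 121 351 209 5111
108 ---------------------------------------
113 -------------#############-------------
118 ----------######-------######----------
123 -------#####--YYYYYYYYYYY-######-------
128 -------##--YYYYYYYYYYYYYYYYY-###-------
133 ----------YYYYYYYYYYYYYYYYYYYY---------
138 -----.--YYYYYYYYYYYYYYYYYYYYYYY#-------
143 -------YYYYYYYYYYYYYYYYYYYYYYYYY-------
148 ------YYYYYYYYYYYYYYYYYYYYYYYYYYY#-----
153 ------YYYYYYYYYYY------YYYYYYYYYYY-----
158 ------YYYYYYYYY#--------YYYYYYYYYY-----
163 -----YYYYYYYYY----.------YYYYYYYYY-----
168 -----YYYYYYYYY---......--YYYYYYYYY-----
173 ------YYYYYYYYY---....---YYYYYYYYY-----
178 ------YYYYYYYYYY--------YYYYYYYYYY-----
183 .------YYYYYYYYYYY----YYYYYYYYYYY------
188 --.-----YYYYYYYYYYYYYYYYYYYYYYYY-------
193 ---------YYYYYYYYYYYYYYYYYYYYYY--------
198 -----------YYYYYYYYYYYYYYYYYY----------
203 -------------YYYYYYYYYYYYYY--##--------
208 ---------------.---YY-----#####--------
213 --.-------------------######-----------
218 ------------..-------####--------------
223 --------------..........---------------
```

Emit:
carry_out:
  offset:
    - [0,-0.02,0.05]
    - [0,-0.04,0.05]
    - [0,-0.05,0.02]
    - [0,-0.05,0]
    - [0,0,0]
    - [0,0,0]
  twist: [0,0,0,0,0,0]

```text
clock: 64.85
tool_pos: [0.5683, -0.358, 0.2748]
eef_rot: [-0.514, -0.485, 0.485, 0.516]
contact_force: [-0.0, 0.3, 0.3]
opening: 0.891
```

```bash
python3 balls.py f1 | grep -v " 0\.[0-9]* \]"; python3 -c "
from h import *
a=cv2.imread('pics/f1_scene.png')[110:350,160:480]; b=cv2.imread('pics/f1_side.png')[150:430,150:440]
a=cv2.resize(a,(400,300)); b=cv2.resize(b,(395,381)); a=np.vstack([a,np.zeros((81,400,3),np.uint8)])
cv2.imwrite('pics/fin.png',np.hstack([a,b]))"
```

```text
t 64.85 tcp [ 0.5683 -0.358   0.2748] jaw yaw 86.6 down [-0.002  0.002 -1.   ] open 78.5 F [-0.   0.3  0.3] M [ 0.14 -0.18  0.  ] q [ 0.93  0.86 -0.96  1.34  0.7   1.29  1.46]
scene (292, 318) r 5.2 xy [ 0.6044 -0.2383] col [243 235 219]
scene (285, 310) r 6.1 xy [ 0.5784 -0.2321] col [125 118 108]
scene (310, 332) r 4.6 xy [ 0.6597 -0.2408] col [239 230 213]
scene (301, 326) r 6.4 xy [ 0.6339 -0.2425] col [229 218 198]
scene (440, 226) r 5.8 xy [0.7094 0.2172] col [138 131 127]
side (341, 209) r 4.8 xy [ 0.6053 -0.2333] col [198 187 164]
side (331, 230) r 4.8 xy [ 0.5788 -0.1429] col [109 104  94]
```

View pics/fin.png

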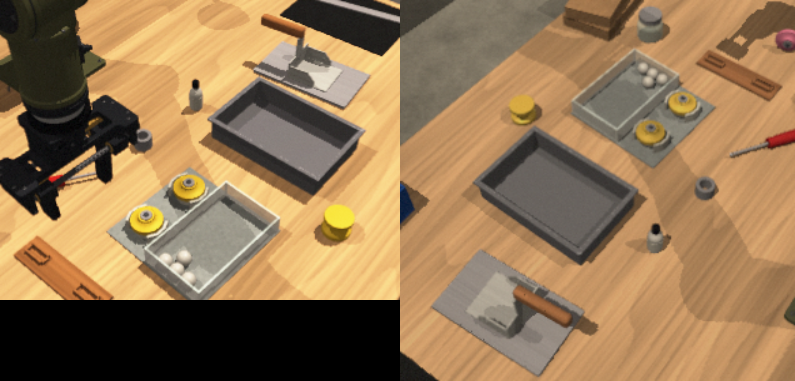

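```bash
python3 -c "
from plant import job
print(job.finish_job())"
```

```text
the job is handed in; nothing more can be done
None
```

The kit tray is made up and the job is handed in at about 65 s of the 210 s limit. No verdict came back.

- **Balls:** There were four. I scooped three against the tote's far wall and the fourth against its side wall, and tipped all four into the tray's clear bay. No finger touched a ball. The last picture shows all four in the bay and an empty tote.
- **Yo-yo halves:** Both yellow halves are out of the rack and flat in the two nests, with their bearings up. Close wrist-camera checks put their outlines within about 2 pixels of where a seated half should appear.
- **Scoop:** It is back flat on the steel plate, put there after the balls and before the halves. It was still in place in the last picture.
- **Other things:** The pink look-alikes and the other bench items were left alone. The items in the last picture looked undisturbed.

**Landing slip:** On the first try at entering the tote, the scoop caught the rim and turned about 30° in the grip. I reset it flat on the plate and carried on. The reported force stayed under about 10 N there, and at most about 12 N at any time I read it.

**Last checks:** The final automatic ball count was noisy: it picked out three of the four balls in one view and one in the other. I took the count of four from the final picture and from an earlier clear detection.

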